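# Sort plunger valves onto the peg stands

## Task

Sort the four copper plunger valves onto the two peg stands: the two whose plungers are pulled out go on the red-footed peg, the two whose plungers are pushed in on the blue-footed peg. Thread them over the pegs, on each peg the large valve first, down flat on the foot, and the small one flat on top of it. Leave the brass coupling, the handwheel and the neck plug where they are.

Things in the scene. Friction and masses are not known exactly. Their poses are not given: they have to be found in the camera images.
- large_out: Large copper valve, plunger pulled out: flat copper ring 58 mm across, 24 mm high, open vertical hole 26 mm; on its +x side a steel gland block 18 mm wide, 10 mm long, then the plunger's black knob, 16 mm across, 7 mm long: clear of the gland on a bare yellow stem 22 mm long; knob's end 68 mm from the ring's axis. Plunger locked, does not slide. Loose. Origin: centre of the ring's underside, z up.
- large_in: Large copper valve, plunger pushed in: flat copper ring 58 mm across, 24 mm high, open vertical hole 26 mm; on its +x side a steel gland block 18 mm wide, 10 mm long, then the plunger's black knob, 16 mm across, 7 mm long: right against the gland, no stem seen; knob's end 46 mm from the ring's axis. Plunger locked, does not slide. Loose. Origin: centre of the ring's underside, z up.
- small_out: Small copper valve, plunger pulled out: flat copper ring 40 mm across, 20 mm high, open vertical hole 26 mm; on its +x side a steel gland block 18 mm wide, 9 mm long, then the plunger's black knob, 16 mm across, 7 mm long: clear of the gland on a bare yellow stem 22 mm long; knob's end 58 mm from the ring's axis. Plunger locked, does not slide. Loose. Origin: centre of the ring's underside, z up.
- small_in: Small copper valve, plunger pushed in: flat copper ring 40 mm across, 20 mm high, open vertical hole 26 mm; on its +x side a steel gland block 18 mm wide, 9 mm long, then the plunger's black knob, 16 mm across, 7 mm long: right against the gland, no stem seen; knob's end 36 mm from the ring's axis. Plunger locked, does not slide. Loose. Origin: centre of the ring's underside, z up.
- red_peg: Peg stand with a red round foot 76 mm across and 6 mm thick, fixed to the bench; from its middle rises a steel peg 10 mm thick whose tip is 62 mm above the bench. Origin: centre of the foot's underside, on the bench; z up along the peg.
- blue_peg: Peg stand with a blue round foot 76 mm across and 6 mm thick, fixed to the bench; from its middle rises a steel peg 10 mm thick whose tip is 62 mm above the bench. Origin: centre of the foot's underside, on the bench; z up along the peg.
- coupling: Brass bayonet coupling half, a bystander: brass ring 46 mm across, 30 mm high, hole 30 mm, two small lugs reaching 32 mm from the axis along +y and -y. Loose. Origin: centre of the underside.
- handwheel: Black valve handwheel, a bystander: 88 mm across, hub 22 mm high, lying flat. Loose. Origin: centre of the underside.
- neck_plug: Frosted whitish dewar neck plug, a bystander: stepped round plug 76 mm across, 66 mm high with its top knob, standing upright. Loose. Origin: centre of the underside.
Not all that is in view belongs to the job. What is shaped like the small_out but purple is not meant.

How it is judged (in metres and radians):
At the end, for the whole second after the job is handed in: Pulled-out valves on the red peg, pushed-in ones on the blue, large below small: ring centre within 10 mm of the peg's axis, underside 3 to 10 mm (large) or 26 to 35 mm (small) above the stand's underside, level within 0.10 rad, slower than 0.02 m/s (horizontal distance between each of large_out, small_out and red_peg below 0.01 m and z of large_out in the frame of red_peg between 0.003 and 0.01 m and angle between each of large_out, small_out, large_in, small_in's own z axis and vertical below 0.1 rad and linear speed of each of large_out, small_out, large_in, small_in below 0.02 m/s and z of small_out in the frame of red_peg between 0.026 and 0.035 m and horizontal distance between each of large_in, small_in and blue_peg below 0.01 m and z of large_in in the frame of blue_peg between 0.003 and 0.01 m and z of small_in in the frame of blue_peg between 0.026 and 0.035 m); the robot touches nothing.
It fails at once if the brass coupling is moved more than 25 mm (distance of coupling from where it was at the start of the episode above 0.025 m).
It fails at once if the handwheel is moved more than 25 mm (distance of handwheel from where it was at the start of the episode above 0.025 m).
It fails at once if the neck plug is moved more than 25 mm (distance of neck_plug from where it was at the start of the episode above 0.025 m).
It also fails if it takes over 112 s, if anything falls off the work surface, if the arm or the gripper's body presses on something with over 40 N, if the wrist force passes 120 N, or if a joint passes its speed limit or range.

## Robot

A 6-joint arm with a two-finger parallel gripper is mounted at the origin on the work surface. World frame = base frame: x ahead of the robot, y to its left, z up, the work surface at z = 0. Lengths are in mm, angles in rad, forces in N, time in s.
With the tool pointing down it reaches from about 400 to 925 mm from the base axis. Payload 12.5 kg.
Tool frame: the origin (TCP) lies between the finger pads; the fingertips stand 22 mm ahead of it and the grasp point (between the pads) lies 3 mm ahead of it; y points along the fingers, z is the direction in which the jaws open and shut, and the axes are right-handed (so a half turn about y gives the same grasp; the last joint's range is limited). The gripper opens to 95 mm and grips with 3 to 60 N. Pads are 20 mm wide; open, the fingers measure 119 mm over their backs; the gripper's body (75 mm by 180 mm) begins 59 mm behind the grasp point.
Start: joints at [-1.26, 0.491, 1.559, -0, 1.092, -0.106], TCP at [253.046, -571.5, 236.661] pointing down, gripper open.
Joint ranges: [-3.1, 3.1], [-0.84, 2.19], [0.05, 2.79], [-1.13, 4.28], [0.06, 2.93], [-2.69, 2.69]. Speed limits (rad/s): [2.22, 2.22, 2.79, 3.14, 3.14, 3.14].

## Interface

Orientations are given as a rotation vector (axis times angle).
In Python, from rig import manip gives the robot as it stands. The module is installed in compiled form; this text tells all that it offers.
- The arm moves only by the shell command python3 -m inch 'ROWS' [FORCE]. ROWS is JSON, one flat list of numbers, 7 for each row, row after row: the shift along the tool's x, y, z in m, then the turn, a rotation vector about the tool's x, y, z in rad, then the closure in counts, from 0 (fully open) to 255 (shut). A call has 1 to 5 rows; each row shifts and turns the pose as measured when the row begins, along the tool's axes as they then stand; what a row does not reach is not made up. A row lasts 1/10 s, in which the tool goes at most 50 mm and 8.59 degrees, less where a joint would pass 70% of its speed; a pose out of reach is approached as far as the arm can. A call with a gripper value outside its range is refused whole. The fingers move at their own pace and stop on an object; FORCE is the grip in N (left out, the last holds). Time passes only in rows, so rows that do not move let the fingers close. It gives the time, the measured TCP pose, the force and the opening at its end, in the units of the state.
- manip.state(): the state, without advancing time (a new reading comes with each control period).
- manip.capture(name): name is "scene" or "top"; returns the picture (400x640x3 uint8, red, green, blue); there is no depth.
- manip.calibration(name): a dict with "K" (3x3 intrinsics, pixels), "dist" ([k1, k2, p1, p2, k3] as OpenCV has them; the pictures are not rectified), "R" (3x3) and "t" (3): a world point X has camera coordinates R X + t. Camera axes: x right, y down, z forward; pixel columns grow to the right and rows downward; lengths in mm; the calibration is good to about 2 mm. A picture is of the moment at which its call begins. calibration takes no time and is no camera call.
- manip.hand_in(): hands the job in, once; it reports no verdict.
Trained networks look in the newest picture that a camera, given by its name, has taken for a name from the list of things; names that differ only in an ending like _2 or _b are one class to them, and where a whole thing is asked for, a point or a joint stands for the part that bears it (a point fixed in the world has none). Each returns a list of dicts, best first, with "confidence" (0 to 1); they miss things now and then, are a little off and sometimes report something else, mostly with a low value. They report only what shows in the picture. A call takes as long as a camera call. They do not tell look-alikes from the thing itself.
- manip.spot_in(camera, thing): "centre" ([x, y, z] in mm, in the coordinates of the camera as it stood for that picture, good to about 4 mm: the middle of the surface that is visible of it).
- manip.outline_of(camera, thing): "pixels" (400x640 bool, what is visible of it).
- manip.pinpoint(camera, thing): "centre" ([x, y, z] in mm, in the coordinates of the camera as it stood for that picture, good to about 4 mm: a listed point, or the origin of a listed thing).
The state is a dict: "time": time; "joints": joint angles; "qvel": joint speeds; "joint_torque": joint torques, N m; "eef_pos": TCP position; "tool_rot": TCP orientation; "ft_force": force on the tool from outside, world axes, zero at the start; "wrist_torque": the same for the moment, N m; "grip_width": finger opening in mm.
Only numpy, scipy, OpenCV 4.12 (cv2) and the standard library are available. Lean on these libraries where they do the work, as an engineer would, in place of code of your own. Each camera call takes 0.05 s, during which the arm holds its last target.

## Working session

There is one attempt and no reset: what is moved stays moved. The work goes in short steps, Python scripts to look and compute and a shell command to move; the robot and the scene stay as the last step left them, time stands still between calls to the robot, and variables do not carry over. Pictures are saved under pics/ and viewed, and the job is handed in when it is done.

```bash
mkdir -p pics; python3 - <<'E'
from rig import manip
import cv2
for n in("scene","top"):
    im=manip.capture(n); cv2.imwrite(f"pics/{n}0.png",im[:,:,::-1])
    c=manip.calibration(n); print(n,c)
print(manip.state())
E
```

```text
scene {'K': array([[385.92946817,   0.        , 313.23999123],
       [  0.        , 385.92946817, 204.33440671],
       [  0.        ,   0.        ,   1.        ]]), 'dist': array([0.00206721, 0.        , 0.        , 0.        , 0.        ]), 'R': array([[-0.87867183,  0.47738985, -0.00589433],
       [ 0.40994092,  0.74808384, -0.52184195],
       [-0.24471259, -0.46094415, -0.85302183]]), 't': array([ 431.90613031, -185.97445763, 1062.25423371])}
top {'K': array([[465.65096493,   0.        , 320.19307199],
       [  0.        , 465.65096493, 200.78521709],
       [  0.        ,   0.        ,   1.        ]]), 'dist': array([-0.03967957,  0.        ,  0.        ,  0.        ,  0.        ]), 'R': array([[ 0.014459  , -0.99985172,  0.00935312],
       [-0.99789619, -0.01502069, -0.063068  ],
       [ 0.06319914, -0.00842154, -0.9979654 ]]), 't': array([ -21.98097412,  461.28711277, 1156.47657126])}
{'time': 0.1, 'joints': array([-1.25959808e+00,  4.91524169e-01,  1.55941120e+00, -1.13575318e-05,
        1.09171373e+00, -1.05604703e-01]), 'qvel': array([ 0.00044813, -0.0031423 , -0.00188602, -0.00065934,  0.00037028,
        0.00053521]), 'joint_torque': array([ 2.55830113e-03, -6.13626337e+01, -2.58605146e+01,  6.94085285e-02,
        4.70322242e-02, -3.37046947e-05]), 'eef_pos': array([ 252.9766753 , -571.28776972,  236.09689971]), 'tool_rot': array([-0.42131442,  1.99276817, -1.99063098]), 'ft_force': array([ 0.17098422, -0.27015285,  0.08965832]), 'wrist_torque': array([ 0.04258694,  0.00994876, -0.00028891]), 'grip_width': 95.09091210634857}
```

View pics/scene0.png

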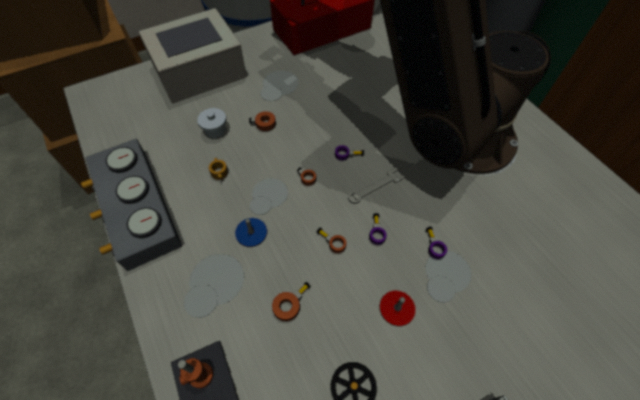

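View pics/top0.png

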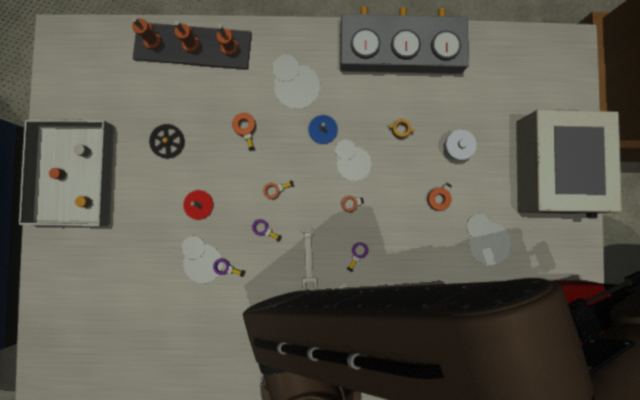

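```bash
cat > h.py <<'E'
from rig import manip
import numpy as np, cv2
from scipy.spatial.transform import Rotation as Ro
def px2w(cam,uv,z):
    c=manip.calibration(cam); n=cv2.undistortPoints(np.array([[uv]],float),c["K"],c["dist"])[0,0]
    R,t=np.array(c["R"]),np.array(c["t"]); d=R.T@np.array([n[0],n[1],1]); o=-R.T@t
    return o+d*(z-o[2])/d[2]
def w2px(cam,X):
    c=manip.calibration(cam)
    return cv2.projectPoints(np.array([X],float),cv2.Rodrigues(np.array(c["R"]))[0],np.array(c["t"],float),c["K"],c["dist"])[0].reshape(2)
def c2w(cam,p):
    c=manip.calibration(cam); return np.array(c["R"]).T@(np.array(p)-c["t"])
def st():
    s=manip.state(); R=Ro.from_rotvec(s["tool_rot"]).as_matrix()
    np.set_printoptions(precision=3,suppress=True)
    print("t",round(s["time"],2),"pos",s["eef_pos"],"grip",round(s["grip_width"],1),"F",s["ft_force"]);print("R",R.tolist(),"j",s["joints"])
    return s,R
E
python3 - <<'E'
from h import *
s,R=st()
for n in ["large_out","large_in","small_out","small_in","red_peg","blue_peg","coupling","handwheel","neck_plug"]:
    for d in manip.pinpoint("top",n): 
        p=c2w("top",d["centre"]);print(n,round(d["confidence"],2),p,w2px("top",p))
E
```

```text
t 0.1 pos [ 252.977 -571.288  236.097] grip 95.1 F [ 0.171 -0.27   0.09 ]
R [[-0.9143857993733635, -0.0003330762859247993, 0.40484379575896084], [-0.4048439200907198, 0.0010026104759452842, -0.9143852553151832], [-0.00010134058600458351, -0.9999994419160552, -0.0010516166907903607]] j [-1.26   0.492  1.559 -0.     1.092 -0.106]
large_out 0.74 [657.568 180.582   3.02 ] [245.053 123.777]
large_in 0.66 [654.124 182.818   1.48 ] [244.239 125.22 ]
large_in 0.59 [ 467.529 -316.997   -3.113] [437.771 200.668]
small_out 0.66 [289.895 229.224  -2.237] [222.567 267.463]
small_out 0.59 [395.397 135.754  -0.278] [260.288 226.284]
small_out 0.57 [ 338.714 -116.011   -1.142] [359.193 250.116]
small_out 0.46 [480.886 109.199   1.151] [271.402 192.81 ]
small_in 0.67 [451.511 -86.347   1.943] [348.078 205.465]
red_peg 0.92 [450.036 292.485   1.659] [199.1   203.814]
blue_peg 0.8 [644.719 -18.177  -1.628] [322.327 130.283]
coupling 0.72 [ 647.916 -215.534    1.142] [398.89  130.156]
handwheel 0.87 [608.357 378.36   -1.165] [168.121 141.976]
neck_plug 0.68 [ 608.523 -361.27    -3.63 ] [454.53  146.626]
```

Top view: large_out is at about (244,125), large_in at (440,199), small_out at (271,191) and small_in at (349,204). Red foot is at (198,205), blue foot at (323,129), and three purple decoys are at (262,228), (222,267) and (360,250). The networks reported the decoys as small_out and large_out as large_in too, so I'll refine on colour.

```bash
cat > meas.py <<'E'
from h import *
import sys
def comps(im,mask,uv,r):
    m=np.zeros(mask.shape,np.uint8); cv2.circle(m,(int(uv[0]),int(uv[1])),r,1,-1); return (mask&(m>0))
def copper(im):
    h=cv2.cvtColor(im,cv2.COLOR_RGB2HSV).astype(int); return ((h[...,0]<13)&(h[...,1]>110)&(h[...,2]>50))
def model_fit(cam,im,mask,x0,y0,rad,z0,h,hole=13):
    # match rendered ring (top annulus + side wall) silhouette against mask by IoU
    from scipy.optimize import minimize
    a=np.linspace(0,2*np.pi,60,endpoint=False)
    ys,xs=np.nonzero(mask)
    S=8; u0,v0=xs.min()-12,ys.min()-12; W,H=(xs.max()-xs.min()+24),(ys.max()-ys.min()+24)
    big=cv2.resize(mask[v0:v0+H,u0:u0+W].astype(np.float32),(W*S,H*S),interpolation=cv2.INTER_LINEAR)>.5
    c=manip.calibration(cam); rv=cv2.Rodrigues(np.array(c["R"]))[0]
    def poly(x,y,z,r):
        P=np.stack([x+r*np.cos(a),y+r*np.sin(a),0*a+z],1)
        p=cv2.projectPoints(P,rv,np.array(c["t"],float),c["K"],c["dist"])[0].reshape(-1,2)
        return ((p-[u0,v0]+.5)*S).astype(np.int32)
    def ren(x,y):
        q=np.zeros(big.shape,np.uint8)
        hull=cv2.convexHull(np.concatenate([poly(x,y,z0,rad),poly(x,y,z0+h,rad)])); cv2.fillPoly(q,[hull],1)
        if hole:
            t=np.zeros_like(q);b=np.zeros_like(q); cv2.fillPoly(t,[poly(x,y,z0+h,hole)],1); cv2.fillPoly(b,[poly(x,y,z0,hole)],1)
            q[(t&b)>0]=0
        return q>0
    f=lambda p:-(ren(*p)&big).sum()/(ren(*p)|big).sum()
    r=minimize(f,[x0,y0],method="Nelder-Mead",options=dict(initial_simplex=[[x0,y0],[x0+6,y0],[x0,y0+6]]))
    return r.x,-r.fun
E
cat > m1.py <<'E'
from meas import *
T={"large_out":(657,181,29,24),"large_in":(467,-317,29,24),"small_out":(481,109,20,20),"small_in":(451,-86,20,20)}
for cam in("top","scene"):
    im=manip.capture(cam)
    cm=copper(im)
    hs=cv2.cvtColor(im,cv2.COLOR_RGB2HSV).astype(int)
    tiles=[]
    for n,(x,y,r,h) in T.items():
        uv=w2px(cam,[x,y,12]); m=comps(im,cm,uv,17); 
        print(cam,n,m.sum(),*model_fit(cam,im,m,x,y,r,0,h))
        u,v=uv.astype(int); tiles.append(cv2.resize(im[v-25:v+25,u-25:u+25],(300,300),interpolation=cv2.INTER_CUBIC))
    for n,(x,y),hr in (("red",(450,292),lambda h:((h<8)|(h>174))),("blue",(645,-18),lambda h:(h>100)&(h<125))):
        uv=w2px(cam,[x,y,6]); m=comps(im,hr(hs[...,0])&(hs[...,1]>130),uv,25); print(cam,n,m.sum(),*model_fit(cam,im,m,x,y,38,0,6,0))
    cv2.imwrite(f"pics/tiles_{cam}.png",np.vstack([np.hstack(tiles[:2]),np.hstack(tiles[2:])])[:,:,::-1])
E
python3 m1.py
```

```text
top large_out 334 [655.88215336 183.82308851] 0.816158443150475
top large_in 341 [ 471.51882061 -316.54011327] 0.8256192712673283
top small_out 114 [485.82728429 109.50461739] 0.7819894829097284
top small_in 115 [456.19654152 -88.122494  ] 0.8177548682703322
top red 639 [448.43080401 294.83564031] 0.8851774078323555
top blue 545 [647.14446259 -20.08259583] 0.7820803157021458
scene large_out 506 [655.69496441 181.02878332] 0.8150219132537404
scene large_in 218 [ 470.95171177 -328.16147405] 0.5840036869448634
scene small_out 143 [487.52906964 107.77758457] 0.6060806782804531
scene small_in 109 [457.0234375  -92.64453125] 0.5226522652265226
scene red 913 [450.35271835 294.39838982] 0.8642508504659074
scene blue 593 [647.59440923 -21.04940557] 0.772588335982394
```

View pics/tiles_top.png

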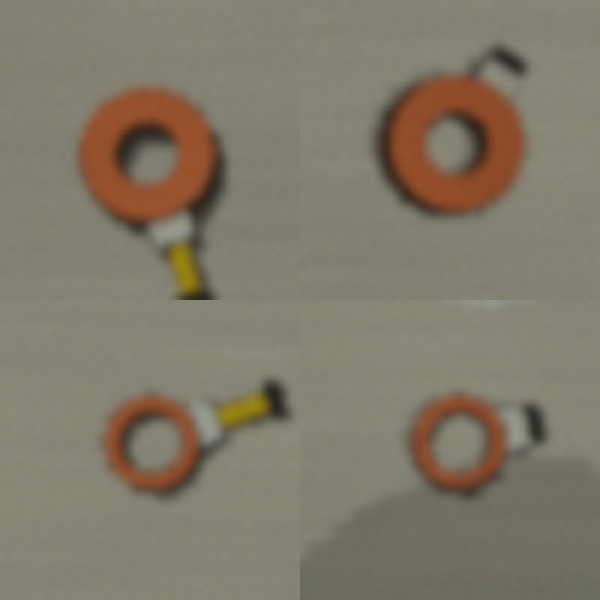

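View pics/tiles_scene.png

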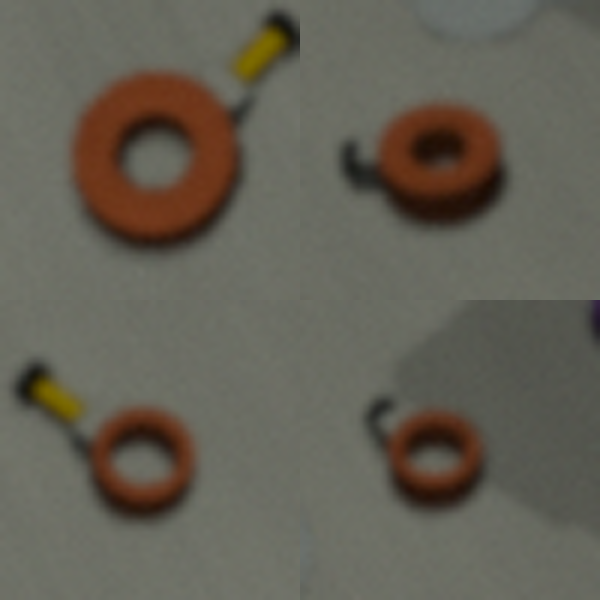

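```bash
cat > ov.py <<'E'
from meas import *
def overlay(items,cam,fn,im=None,S=6,w=25):
    im=manip.capture(cam) if im is None else im
    tiles=[]
    a=np.linspace(0,2*np.pi,60)
    for (x,y,circs,psi,L) in items:
        u,v=w2px(cam,[x,y,10]).astype(int); t=cv2.resize(im[v-w:v+w,u-w:u+w],(2*w*S,2*w*S),interpolation=cv2.INTER_CUBIC)
        P=lambda X:((w2px(cam,X)-[u-w,v-w]+.5)*S).astype(np.int32)
        for r,z in circs: cv2.polylines(t,[np.array([P([x+r*np.cos(b),y+r*np.sin(b),z]) for b in a])],True,(0,255,255),1)
        if L: cv2.line(t,tuple(map(int,P([x,y,12]))),tuple(map(int,P([x+L*np.cos(psi),y+L*np.sin(psi),12]))),(0,255,0),1)
        tiles.append(t)
    n=(len(tiles)+1)//2
    while len(tiles)<2*n: tiles.append(tiles[0]*0)
    o=np.vstack([np.hstack(tiles[:n]),np.hstack(tiles[n:])]); f=min(1,800/o.shape[1],600/o.shape[0])
    cv2.imwrite(fn,cv2.resize(o,None,fx=f,fy=f)[:,:,::-1])
E
python3 - <<'E'
from ov import *
L=((29,24),(13,24),(29,0));S=((20,20),(13,20),(20,0));F=((38,6),(5,62))
# knob pixel -> angle : tile pix/6 + offset
T={"large_out":(656,182.5,L,68),"large_in":(471.5,-318,L,46),"small_out":(486.5,109,S,58),"small_in":(456.5,-89,S,36)}
K={"large_out":(251,148.5),"large_in":None,"small_out":None,"small_in":None}
im=manip.capture("top"); g=im.max(2).astype(float)
items=[]
for n,(x,y,c,l) in T.items():
    # search psi for darkest patch at knob
    best=[]
    for p in np.arange(0,360,2):
        b=np.radians(p); uv=np.array([w2px("top",[x+(l-3.5)*np.cos(b)-q*np.sin(b),y+(l-3.5)*np.sin(b)+q*np.cos(b),h]) for q in(-5,0,5) for h in (12,17)])
        best.append((cv2.remap(g.astype(np.float32),uv[:,0].astype(np.float32),uv[:,1].astype(np.float32),1).mean(),p))
    best.sort(); print(n,best[:4]); items.append((x,y,c,np.radians(best[0][1]),l))
items+=[(449.5,294.5,F,0,0),(647.3,-20.5,F,0,0)]
overlay(items,"top","pics/ovt.png",im); overlay(items,"scene","pics/ovs.png")
E
```

```text
large_out [(np.float32(55.339844), np.int64(198)), (np.float32(59.79655), np.int64(200)), (np.float32(62.786297), np.int64(196)), (np.float32(70.8125), np.int64(202))]
large_in [(np.float32(65.24707), np.int64(332)), (np.float32(65.65576), np.int64(330)), (np.float32(66.251465), np.int64(328)), (np.float32(68.07178), np.int64(326))]Traceback (most recent call last):
  File "<stdin>", line 12, in <module>
  File "h.py", line 9, in w2px
    c=manip.calibration(cam)
ValueError: time passes only in moves, steps and waits
```

```bash
sed -i 's/manip.calibration(cam)/CAL[cam]/' h.py meas.py; sed -i '2a CAL={n:manip.calibration(n) for n in("top","scene")}' h.py
cat > m2.py <<'E'
from ov import *
L=((29,24),(13,24),(29,0));S=((20,20),(13,20),(20,0));F=((38,6),(5,62))
T={"large_out":(656,182.5,L,68),"large_in":(471.5,-318,L,46),"small_out":(486.5,109,S,58),"small_in":(456.5,-89,S,36)}
im=manip.capture("top"); g=im.max(2).astype(np.float32)
items=[]
for n,(x,y,c,l) in T.items():
    best=[]
    for p in np.arange(0,360,2):
        b=np.radians(p); uv=np.array([w2px("top",[x+(l-3.5)*np.cos(b)-q*np.sin(b),y+(l-3.5)*np.sin(b)+q*np.cos(b),h]) for q in(-5,0,5) for h in (12,17)]).astype(np.float32)
        best.append((float(cv2.remap(g,uv[:,0].copy(),uv[:,1].copy(),1).mean()),int(p)))
    best.sort(); print(n,best[:4]); items.append((x,y,c,np.radians(best[0][1]),l))
items+=[(449.5,294.5,F,0,0),(647.3,-20.5,F,0,0)]
overlay(items,"top","pics/ovt.png",im); overlay(items,"scene","pics/ovs.png")
E
python3 m2.py
```

```text
large_out [(56.36669921875, 198), (60.318359375, 200), (62.60725784301758, 196), (71.93961334228516, 202)]
large_in [(65.76139068603516, 332), (65.77474212646484, 330), (66.21956634521484, 328), (68.18310546875, 326)]
small_out [(51.2041015625, 290), (53.75748825073242, 288), (56.7197265625, 292), (62.40934371948242, 286)]
small_in [(60.66032028198242, 286), (61.48469924926758, 284), (62.806640625, 282), (63.86572265625, 288)]
```

View pics/ovt.png

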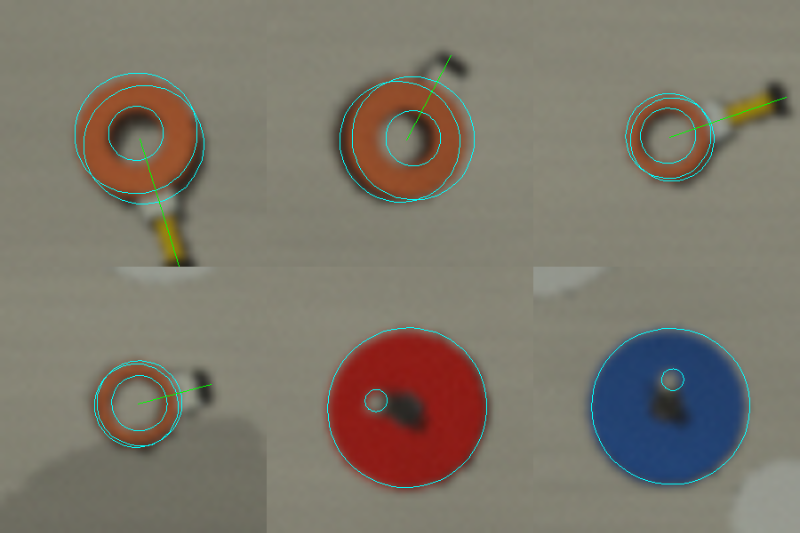

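View pics/ovs.png

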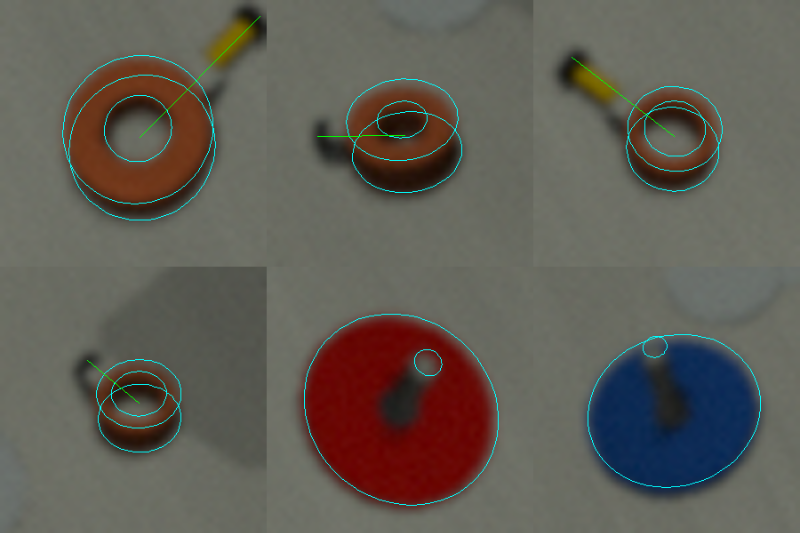

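```bash
cat > m3.py <<'E'
from ov import *
from scipy.optimize import minimize
F=((38,6),(5,62))
ims={c:manip.capture(c) for c in("top","scene")}
def rmask(cam,x,y,r):
    im=ims[cam].astype(float); m=(im[...,0]/(im[...,2]+5)>1.55)&(im[...,0]>im[...,1]*1.45); return comps(im,m,w2px(cam,[x,y,12]),r)
def hmask(cam,x,y,col):
    im=ims[cam].astype(float); i=0 if col=="red" else 2; m=im[...,i]>1.5*im[...,2-i]
    m=comps(im,m,w2px(cam,[x,y,6]),25); return cv2.morphologyEx(m.astype(np.uint8),cv2.MORPH_CLOSE,np.ones((9,9)))>0
T={"large_out":(656,182.5,29,24),"large_in":(471.5,-318,29,24),"small_out":(486.5,109,20,20),"small_in":(456.5,-89,20,20)}
for n,(x,y,r,h) in T.items():
    for cam in ims:
        m=rmask(cam,x,y,20); print(n,cam,m.sum(),*model_fit(cam,None,m,x,y,r,0,h))
for n,(x,y) in {"red":(449.5,294.5),"blue":(647.3,-20.5)}.items():
    for cam in ims:
        m=hmask(cam,x,y,n); print(n,cam,m.sum(),*model_fit(cam,None,m,x,y,38,0,6,0))
    
items=[(449.5,294.5,(),0,0),(647.3,-20.5,(),0,0)]
overlay(items,"top","pics/a.png",ims["top"],S=10,w=20);overlay(items,"scene","pics/b.png",ims["scene"],S=10,w=20)
a,b=cv2.imread("pics/a.png"),cv2.imread("pics/b.png"); o=np.hstack([a,b]);print(o.shape); cv2.imwrite("pics/pegs.png",cv2.resize(o,None,fx=min(1,600/o.shape[0]),fy=min(1,600/o.shape[0])))
E
python3 m3.py
```

```text
large_out top 314 [654.55410767 182.51057434] 0.7719884726224784
large_out scene 508 [655.73703364 180.41041666] 0.8189079547458865
large_in top 330 [ 471.81607866 -315.90679336] 0.8011531750246567
large_in scene 297 [ 473.09563617 -318.68015304] 0.787015142086704
small_out top 99 [485.86130524 108.91237259] 0.7013318534961154
small_out scene 151 [488.0282753  108.61034752] 0.6403340181589238
small_in top 102 [456.20058629 -88.40608376] 0.747677659080353
small_in scene 137 [458.97925806 -89.10556316] 0.6564348281799806
red top 730 [448.42502013 295.39550098] 0.9752661439408428
red scene 1040 [450.32486149 294.06663834] 0.975386064861841
blue top 642 [647.12179618 -19.44323647] 0.9204285650244318
blue scene 702 [648.66555137 -20.07145861] 0.9129577292967083
(600, 600, 3)
```

View pics/pegs.png

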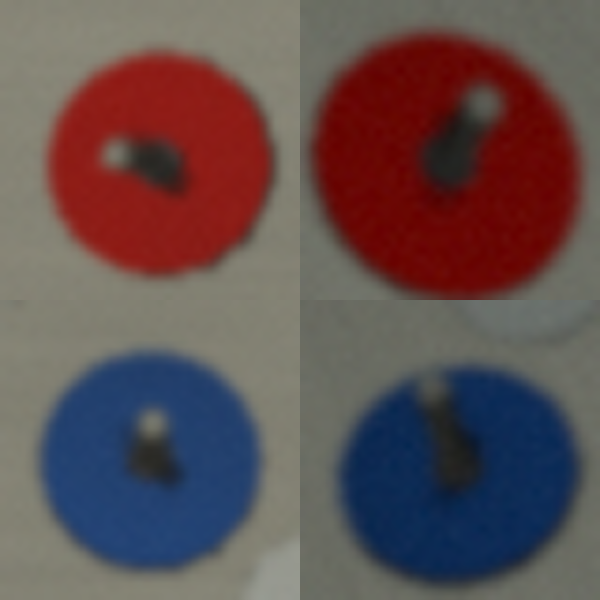

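```bash
cat > go.py <<'E'
import sys
from h import *
x,y,z,yaw=map(float,sys.argv[1:5]); n=int(sys.argv[5]) if len(sys.argv)>5 else 0
s,R=st(); p=np.array(s["eef_pos"]); tgt=np.array([x,y,z])
yw=np.degrees(np.arctan2(R[1,2],R[0,2])); d=(yaw-yw+180)%360-180
print("yaw",round(yw,1),"turn left",round(d,1),"dist",np.linalg.norm(tgt-p),"tool",R.T@(tgt-p))
print("level corr tool x,z:", (R.T@np.cross(R[:,1],[0,0,-1])).round(4))
N=max(int(np.ceil(np.linalg.norm(tgt-p)/48)),int(np.ceil(abs(d)/8.4)),1)
if n: N=n
Rc=R.copy(); 
for i in range(min(N,15)):
    ld=Rc.T@((tgt-p)/N)/1000; print(ld.round(4),"ry",round(-np.radians(d/N),4))
    Rc=Rc@Ro.from_euler('y',-d/N,degrees=True).as_matrix()
E
python3 go.py 472.5 -317 130 -121
```

```text
t 0.9 pos [ 253.051 -571.496  236.669] grip 95.2 F [-0.284  0.636  0.153]
R [[-0.9143919597394092, 4.805800159604634e-05, 0.4048300157527245], [-0.404830018562121, -9.395281875031539e-05, -0.9143919549317243], [-5.908928934844626e-06, -0.9999999944316482, 0.00010536502373829568]] j [-1.26   0.491  1.559  0.     1.092 -0.106]
yaw -66.1 turn left -54.9 dist 352.5684411164295 tool [-303.69   106.656 -143.881]
level corr tool x,z: [-0. -0. -0.]
[-0.038  0.013 -0.018] ry 0.1197
[-0.035  0.013 -0.022] ry 0.1197
[-0.033  0.013 -0.026] ry 0.1197
[-0.029  0.013 -0.03 ] ry 0.1197
[-0.025  0.013 -0.034] ry 0.1197
[-0.021  0.013 -0.036] ry 0.1197
[-0.017  0.013 -0.038] ry 0.1197
[-0.012  0.013 -0.04 ] ry 0.1197
```

```bash
python3 -m inch '[-0.038,0.013,-0.018,0,0.12,0,0, -0.035,0.013,-0.022,0,0.12,0,0, -0.033,0.013,-0.026,0,0.12,0,0, -0.029,0.013,-0.03,0,0.12,0,0, -0.025,0.013,-0.034,0,0.12,0,0]' 25; python3 go.py 472.5 -317 130 -121
```

```text
time: 1.4
eef_pos: [392.3, -413.8, 170.8]
tool_rot: [-0.226, -2.106, 2.117]
ft_force: [0.8, -0.7, 0.1]
grip_width: 95.2
t 1.4 pos [ 392.285 -413.807  170.815] grip 95.2 F [ 0.761 -0.661  0.145]
R [[-0.9778226082605689, 0.002033155081506477, -0.20942495805159553], [0.209411007341166, -0.00558940565011452, -0.9778117347162676], [-0.003158603941003618, -0.9999823122560183, 0.005039682157722259]] j [-0.927  0.488  1.771 -0.002  0.877  0.856]
yaw -102.1 turn left -18.9 dist 132.18128199487933 tool [ -58.035   40.436 -111.664]
level corr tool x,z: [-0.005 -0.    -0.003]
[-0.019  0.013 -0.037] ry 0.11
[-0.015  0.013 -0.039] ry 0.11
[-0.011  0.013 -0.041] ry 0.11
```

Tracking is good. I'll carry on.

```bash
python3 -m inch '[-0.019,0.013,-0.037,0,0.11,0,0, -0.015,0.013,-0.039,0,0.11,0,0, -0.011,0.013,-0.041,0,0.11,0,0, 0,0,0,0,0,0,40]'; python3 go.py 472.5 -317 55 -121
```

```text
time: 1.8
eef_pos: [477.7, -309.5, 128.9]
tool_rot: [-0.548, -1.903, 1.911]
ft_force: [0.6, -0.3, -0.0]
grip_width: 91.1
t 1.8 pos [ 477.664 -309.518  128.931] grip 91.1 F [ 0.572 -0.315 -0.016]
R [[-0.8489075014304729, 0.0016387508792396477, -0.5285388997137558], [0.5285270005725886, -0.0047597921665043785, -0.8489031476230222], [-0.0039068760941068925, -0.9999873293567711, 0.003174499188505403]] j [-0.69   0.543  1.81  -0.004  0.784  1.44 ]
yaw -121.9 turn left 0.9 dist 74.48772046990571 tool [ 0.719 73.957  8.846]
level corr tool x,z: [-0.003 -0.    -0.004]
[0.    0.037 0.004] ry -0.0079
[0.    0.037 0.004] ry -0.0079
```

```bash
python3 -m inch '[0,0.037,0.004,-0.003,-0.008,-0.004,40, 0,0.037,0.004,0,-0.008,0,40,0,0,0,0,0,0,40]'; python3 go.py 472.5 -317 23.5 -121
```

```text
time: 2.1
eef_pos: [475.1, -316.8, 54.5]
tool_rot: [-0.529, -1.92, 1.924]
ft_force: [-0.3, -0.7, 1.0]
grip_width: 80.4
t 2.1 pos [ 475.117 -316.762   54.501] grip 80.4 F [-0.338 -0.724  0.96 ]
R [[-0.8607885846030217, 0.0026999735302870587, -0.5089555213965777], [0.5089492782478787, -0.002691333012208648, -0.8607923029962457], [-0.003693885229645144, -0.9999927334083747, 0.0009425191547465725]] j [-0.704  0.657  1.853 -0.001  0.628  1.402]
yaw -120.6 turn left -0.4 dist 31.112028065507957 tool [ 2.246 30.994  1.508]
level corr tool x,z: [-0.001 -0.    -0.004]
[0.002 0.031 0.002] ry 0.0071
```

```bash
python3 - <<'E'
from h import *
a=manip.capture("scene");b=manip.capture("top")
u,v=w2px("scene",[472,-317,20]).astype(int);c=a[max(0,v-60):v+60,u-80:u+80]
u,v=w2px("top",[472,-317,20]).astype(int);d=b[v-60:v+60,u-80:u+80]
cv2.imwrite("pics/g1.png",np.hstack([cv2.resize(c,(400,300)),cv2.resize(d,(400,300))])[:,:,::-1])
E
```

```text
(no output)
```

View pics/g1.png

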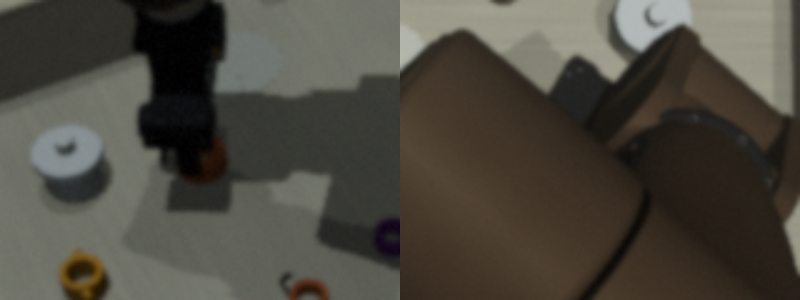

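The scene view has the gripper right over the copper ring at about (200,165) in the crop, with the neck plug clear to the left. Next I'll descend and close.

```bash
python3 -m inch '[0.001,0.016,0.001,0,0.007,-0.004,40, 0.001,0.015,0.001,0,0,0,40, 0,0,0,0,0,0,40]' 25; python3 go.py 472.5 -317 23.5 -121
```

```text
time: 2.5
eef_pos: [475.1, -320.7, 29.9]
tool_rot: [-0.545, -1.912, 1.924]
ft_force: [-0.4, 0.8, 0.7]
grip_width: 80.4
t 2.5 pos [ 475.106 -320.697   29.851] grip 80.4 F [-0.369  0.845  0.679]
R [[-0.8557897612390614, 0.008179509584125721, -0.5172591035268048], [0.5172000027243239, -0.008342691631200536, -0.8558239051804443], [-0.011315553028902692, -0.9999317452302982, 0.0029091476999627136]] j [-0.709  0.697  1.863 -0.002  0.57   1.407]
yaw -121.1 turn left 0.1 dist 7.797113830927563 tool [ 4.214  6.298 -1.834]
level corr tool x,z: [-0.003 -0.    -0.011]
[ 0.004  0.006 -0.002] ry -0.0026
```

```bash
python3 -m inch '[0.004,0.006,-0.002,-0.003,0,-0.011,40, 0,0,0,0,0,0,40]' 25; python3 go.py 472.5 -317 23.5 -121
```

```text
time: 2.7
eef_pos: [472.9, -317.3, 24.8]
tool_rot: [-0.535, -1.914, 1.915]
ft_force: [-1.1, 1.2, -0.3]
grip_width: 80.2
t 2.7 pos [ 472.915 -317.288   24.813] grip 80.2 F [-1.075  1.169 -0.264]
R [[-0.8555020682738926, 0.0010459706024036342, -0.5177983363478396], [0.517797982132301, -0.0006060998889143437, -0.8555027073847526], [-0.0012086681963416335, -0.9999992692939447, -2.3081758747531267e-05]] j [-0.707  0.704  1.868  0.     0.569  1.408]
yaw -121.2 turn left 0.2 dist 1.4070635486522063 tool [ 0.506  1.313 -0.032]
level corr tool x,z: [ 0.     0.    -0.001]
[ 0.001  0.001 -0.   ] ry -0.0032
```

```bash
python3 -m inch '[0,0.001,0,0,0,0,150, 0,0,0,0,0,0,150, 0,0,0,0,0,0,150,0,0,0,0,0,0,150,0,0,0,0,0,0,150]' 30; python3 -m inch '[0,0,0,0,0,0,150,0,-0.01,0,0,0,0,150,0,-0.02,0,0,0,0,150,0,-0.03,0,0,0,0,150,0,-0.03,0,0,0,0,150]'; python3 go.py 647.9 -19.8 110 -121;
```

```text
time: 3.2
eef_pos: [473.4, -317.5, 25.1]
tool_rot: [-0.537, -1.914, 1.916]
ft_force: [0.3, -0.1, -3.2]
grip_width: 58.6
time: 3.7
eef_pos: [471.5, -315.9, 115.2]
tool_rot: [-0.528, -1.915, 1.909]
ft_force: [0.7, -0.3, -3.2]
grip_width: 58.2
t 3.7 pos [ 471.452 -315.933  115.211] grip 58.2 F [ 0.725 -0.251 -3.209]
R [[-0.8555605902466451, -0.004629088277445403, -0.5176819950109642], [0.5176665565119329, 0.004164856554829274, -0.8555723173636204], [0.006116591035053243, -0.9999806125678624, -0.0011669629439674117]] j [-0.707  0.564  1.818  0.     0.766  1.408]
yaw -121.2 turn left 0.2 dist 344.7543166626834 tool [   2.304    5.628 -344.701]
level corr tool x,z: [ 0.001 -0.     0.006]
[ 0.     0.001 -0.043] ry -0.0004
[ 0.     0.001 -0.043] ry -0.0004
[ 0.     0.001 -0.043] ry -0.0004
[ 0.     0.001 -0.043] ry -0.0004
[ 0.     0.001 -0.043] ry -0.0004
[ 0.     0.001 -0.043] ry -0.0004
[ 0.     0.001 -0.043] ry -0.0004
[ 0.     0.001 -0.043] ry -0.0004
```

```bash
python3 -m inch '[0,0,-0.04,0,0,0,150,0,0,-0.043,0,0,0,150,0,0,-0.043,0,0,0,150,0,0,-0.043,0,0,0,150,0,0,-0.043,0,0,0,150]';python3 -m inch '[0,0.001,-0.043,0,0,0,150,0,0.001,-0.043,0,0,0,150,0,0,-0.03,0,0,0,150,0,0,0,0,0,0,150]'; python3 go.py 647.9 -19.8 105 -121;
```

```text
time: 4.2
eef_pos: [584.2, -134.4, 123.7]
tool_rot: [-0.546, -1.909, 1.911]
ft_force: [0.2, -0.7, -3.4]
grip_width: 58.2
time: 4.6
eef_pos: [648.4, -26.3, 124.2]
tool_rot: [-0.543, -1.913, 1.913]
ft_force: [-1.0, -0.6, -2.4]
grip_width: 58.0
t 4.6 pos [648.362 -26.287 124.211] grip 58.0 F [-0.98  -0.623 -2.368]
R [[-0.8533463934884515, 0.004495958941201084, -0.5213249649436058], [0.5213248968827195, -0.0012797862035649338, -0.8533573190859118], [-0.004503843966492449, -0.9999890741905493, -0.0012517543901621048]] j [-0.142  0.643  1.608 -0.001  0.886  1.978]
yaw -121.4 turn left 0.4 dist 20.281742771520907 tool [ 3.862 19.2   -5.271]
level corr tool x,z: [ 0.001 -0.    -0.004]
[ 0.004  0.019 -0.005] ry -0.0074
```

```bash
python3 -m inch '[0.004,0.019,-0.005,0.001,-0.007,-0.004,150,0,0,0,0,0,0,150]'; python3 - <<'E'
from h import *
a=manip.capture("scene")
u,v=w2px("scene",[648,-20,60]).astype(int);c=a[max(0,v-60):v+60,u-80:u+80]
cv2.imwrite("pics/g2.png",cv2.resize(c,(800,600),interpolation=cv2.INTER_CUBIC)[:,:,::-1])
E
python3 go.py 647.9 -19.8 31.5 -121
```

```text
time: 4.8
eef_pos: [647.2, -19.1, 105.7]
tool_rot: [-0.53, -1.917, 1.917]
ft_force: [-0.6, -0.2, -3.6]
grip_width: 58.0
t 4.85 pos [648.032 -19.796 107.288] grip 58.0 F [ 0.773  0.609 -2.225]
R [[-0.8577676037055959, 0.0027352077424848686, -0.5140304044234789], [0.5140306435776321, -0.0006686460048967932, -0.8577715607174707], [-0.002689887790471024, -0.9999960357677053, -0.0008324377148404213]] j [-0.132  0.664  1.62  -0.     0.854  1.979]
yaw -120.9 turn left -0.1 dist 75.78782626747457 tool [ 0.315 75.787  0.134]
level corr tool x,z: [ 0.001  0.    -0.003]
[0.    0.038 0.   ] ry 0.0006
[0.    0.038 0.   ] ry 0.0006
```

View pics/g2.png

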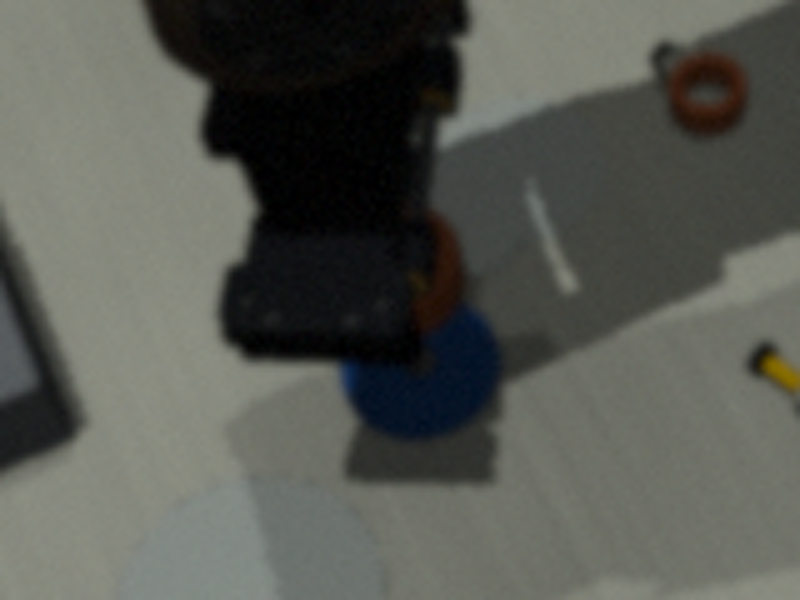

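The ring hangs in the gripper above the blue foot, with only its edge showing at about (440,275). I'll lower it in small steps and check the force.

```bash
python3 -m inch '[0,0.02,0,0.001,0,-0.003,150,0,0.012,0,0,0,0,150,0,0.012,0,0,0,0,150]'; python3 go.py 647.9 -19.8 31.5 -121
```

```text
time: 5.15
eef_pos: [649.5, -22.6, 66.6]
tool_rot: [-0.539, -1.918, 1.917]
ft_force: [0.1, 0.7, -3.2]
grip_width: 58.3
t 5.15 pos [649.452 -22.587  66.637] grip 58.3 F [ 0.082  0.675 -3.209]
R [[-0.8564638894280092, 0.005688080407676377, -0.5161756017549872], [0.5161776900664861, -0.0012080669481882855, -0.856480666945773], [-0.005495305585149268, -0.9999830930148395, -0.0019013944886120682]] j [-0.136  0.718  1.642 -0.001  0.776  1.977]
yaw -121.1 turn left 0.1 dist 35.281638225527026 tool [ 2.961 35.124 -1.519]
level corr tool x,z: [ 0.002 -0.    -0.005]
[ 0.003  0.035 -0.002] ry -0.0013
```

Peg is inside the hole with no contact force, so I'll continue.

```bash
python3 -m inch '[0.003,0.014,-0.002,0.002,0,-0.005,150,0.001,0.012,0,0,0,-0.003,150,0.001,0.004,0,0,0,-0.003,150,0,0,0,0,0,0,150]'; python3 go.py 647.9 -19.8 31 -121
```

```text
time: 5.55
eef_pos: [645.4, -19.0, 33.3]
tool_rot: [-0.525, -1.912, 1.91]
ft_force: [0.4, 0.1, -2.4]
grip_width: 58.2
t 5.55 pos [645.389 -19.019  33.31 ] grip 58.2 F [ 0.389  0.093 -2.432]
R [[-0.8556603578443975, -0.0075999552134699, -0.5174819733037574], [0.5174725849837934, 0.003306654704808211, -0.8556933970908353], [0.008214365696030568, -0.9999656527678421, 0.0011033951220912677]] j [-0.133  0.763  1.658  0.003  0.728  1.98 ]
yaw -121.2 turn left 0.2 dist 3.500280047198561 tool [-2.572  2.288 -0.634]
level corr tool x,z: [-0.001 -0.     0.008]
[-0.003  0.002 -0.001] ry -0.0029
```

```bash
python3 -m inch '[-0.002,0.002,-0.001,-0.001,0,0.008,150,0,0,0,0,0,0,150]'; python3 go.py 647.9 -19.8 31 -121
```

```text
time: 5.75
eef_pos: [648.1, -19.2, 31.5]
tool_rot: [-0.535, -1.915, 1.915]
ft_force: [0.2, 0.4, -2.8]
grip_width: 58.2
t 5.75 pos [648.088 -19.21   31.52 ] grip 58.2 F [ 0.177  0.355 -2.832]
R [[-0.8557796318190559, 0.0009898256047303766, -0.5173395809416808], [0.517339455243778, -0.0003989698072042816, -0.8557801872392025], [-0.0010534760142177357, -0.9999994305340206, -0.00017064560442132254]] j [-0.131  0.766  1.658 -0.     0.716  1.983]
yaw -121.2 turn left 0.2 dist 0.8087871668168152 tool [-0.144  0.52   0.602]
level corr tool x,z: [ 0.    -0.    -0.001]
[-0.     0.001  0.001] ry -0.0027
```

```bash
python3 -m inch '[0,0.001,0,0,0,0,150,0,0,0,0,0,0,50,0,0,0,0,0,0,50,0,0,0,0,0,0,50]'; python3 -m inch '[0,-0.01,0,0,0,0,50,0,-0.03,0,0,0,0,50,0,-0.04,0,0,0,0,50,0,-0.03,0,0,0,0,50]';python3 go.py 655.2 181.5 110 -72
```

```text
time: 6.15
eef_pos: [649.3, -19.2, 32.6]
tool_rot: [-0.539, -1.917, 1.916]
ft_force: [-0.9, -0.6, 0.2]
grip_width: 74.7
time: 6.55
eef_pos: [647.4, -19.1, 144.1]
tool_rot: [-0.532, -1.913, 1.914]
ft_force: [-0.1, -1.0, -0.1]
grip_width: 76.2
t 6.55 pos [647.373 -19.089 144.12 ] grip 76.2 F [-0.144 -0.988 -0.119]
R [[-0.855766114463627, -0.0016345134619383805, -0.5173603054946998], [0.5173610547880352, -4.192838167967061e-05, -0.8557672214046426], [0.0013770709633167955, -0.9999986633029834, 0.0008815144970093919]] j [-0.131  0.62   1.591 -0.     0.932  1.983]
yaw -121.2 turn left 49.2 dist 203.62071342660906 tool [  97.032   34.099 -175.737]
level corr tool x,z: [-0.001 -0.     0.001]
[ 0.016  0.006 -0.029] ry -0.143
[ 0.012  0.006 -0.031] ry -0.143
[ 0.007  0.006 -0.033] ry -0.143
[ 0.003  0.006 -0.033] ry -0.143
[-0.002  0.006 -0.033] ry -0.143
[-0.007  0.006 -0.033] ry -0.143
```

```bash
python3 -m inch '[0.016,0.004,-0.029,0,-0.143,0,50,0.012,0.006,-0.031,0,-0.143,0,50,0.007,0.006,-0.033,0,-0.143,0,40,0.003,0.006,-0.033,0,-0.143,0,40,-0.002,0.006,-0.033,0,-0.143,0,40]'; python3 -m inch '[-0.007,0.006,-0.025,0,-0.14,0,40,0,0,0,0,0,0,40]'; python3 go.py 655.2 181.5 50 -72
python3 - <<'E'
from h import *
a=manip.capture("scene");b=manip.capture("top")
cv2.imwrite("pics/s2.png",a[:,:,::-1]);cv2.imwrite("pics/t2.png",b[:,:,::-1])
E
```

```text
time: 7.05
eef_pos: [656.1, 148.0, 127.7]
tool_rot: [-0.185, 2.113, -2.118]
ft_force: [1.4, -0.5, -0.6]
grip_width: 80.4
time: 7.25
eef_pos: [657.9, 178.8, 122.7]
tool_rot: [-0.335, 2.026, -2.032]
ft_force: [0.8, 0.2, 0.3]
grip_width: 80.2
t 7.25 pos [657.872 178.789 122.683] grip 80.2 F [0.758 0.168 0.306]
R [[-0.9416402668189233, 0.015857831856842614, 0.3362471369008016], [-0.33629375243662374, -0.0002908123469003675, -0.9417570958056398], [-0.01483644085625363, -0.999874214387479, 0.0056067303965761685]] j [ 0.17   0.683  1.526 -0.004  0.917  1.4  ]
yaw -70.4 turn left -1.6 dist 72.78215103445218 tool [ 2.683 72.63  -3.859]
level corr tool x,z: [-0.006 -0.    -0.015]
[ 0.001  0.036 -0.002] ry 0.0144
[ 0.001  0.036 -0.002] ry 0.0144
```

View pics/s2.png

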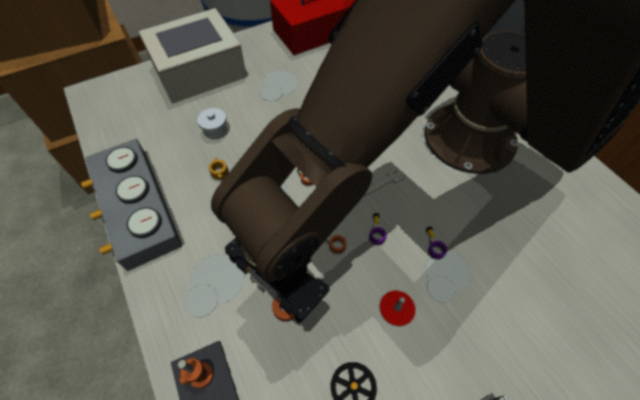

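View pics/t2.png

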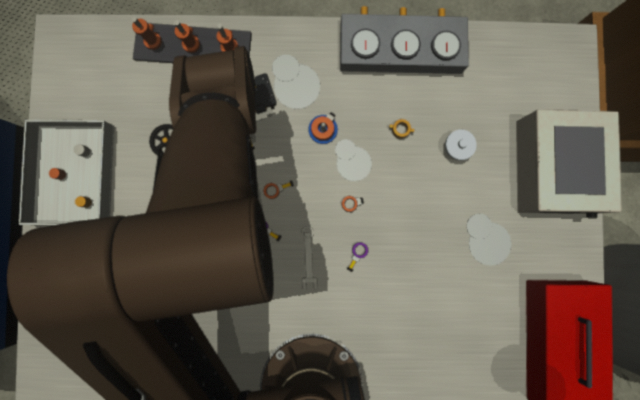

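The top view shows large_in threaded flat on the blue foot at (323,128), with the bystanders untouched. In the scene view the gripper is above large_out at (285,308).

```bash
python3 -m inch '[0.001,0.036,-0.002,-0.006,0.014,-0.015,40,0.001,0.034,-0.002,0,0.014,0,40,0,0,0,0,0,0,40]'; python3 go.py 655.2 181.5 23.8 -71.7 2
```

```text
time: 7.65
eef_pos: [657.3, 175.8, 55.1]
tool_rot: [-0.302, 2.06, -2.061]
ft_force: [-0.8, -0.5, -0.3]
grip_width: 80.3
t 7.65 pos [657.253 175.825  55.105] grip 80.3 F [-0.784 -0.521 -0.294]
R [[-0.9565637626367478, 0.0047567611967281875, 0.29148437562439666], [-0.29148515281555776, 0.0005444404162570585, -0.9565751979184509], [-0.004708895658008416, -0.9999885383380902, 0.0008657332912290153]] j [ 0.164  0.767  1.562 -0.     0.807  1.44 ]
yaw -73.1 turn left 1.4 dist 31.881087672266418 tool [ 0.457 31.298 -6.054]
level corr tool x,z: [-0.001  0.    -0.005]
[ 0.     0.016 -0.003] ry -0.0118
[ 0.     0.016 -0.003] ry -0.0118
```

```bash
python3 -m inch '[0,0.013,-0.003,-0.001,-0.012,-0.005,40,0,0.015,-0.003,0,-0.012,-0.003,40,0,0,0,0,0,0,40]'; python3 go.py 655.2 181.5 23.8 -71.7 1
```

```text
time: 7.95
eef_pos: [657.2, 179.8, 28.8]
tool_rot: [-0.328, 2.049, -2.051]
ft_force: [-0.1, -0.1, 0.4]
grip_width: 79.9
t 7.95 pos [657.247 179.813  28.824] grip 79.9 F [-0.146 -0.064  0.378]
R [[-0.9500309608560398, -0.0001624873194077947, 0.31215564549246966], [-0.3121555099344522, -0.0005729431776442181, -0.9500308465274572], [0.0003332154130550047, -0.9999998226669771, 0.0004935924455256105]] j [ 0.17   0.805  1.566 -0.001  0.771  1.424]
yaw -71.8 turn left 0.1 dist 5.681577228363549 tool [ 1.416  5.024 -2.244]
level corr tool x,z: [-0.001  0.     0.   ]
[ 0.001  0.005 -0.002] ry -0.0019
```

```bash
python3 -m inch '[0.001,0.005,-0.002,0,0,0,40,0,0,0,0,0,0,40,0,0,0,0,0,0,150,0,0,0,0,0,0,150,0,0,0,0,0,0,150]' 30; python3 go.py 655.2 181.5 23.8 -71.7 1;  python3 -m inch '[0,0,0,0,0,0,150,0,0,0,0,0,0,150]'
```

```text
time: 8.45
eef_pos: [656.7, 181.8, 25.9]
tool_rot: [-0.325, 2.048, -2.049]
ft_force: [-1.3, 3.8, -0.8]
grip_width: 61.8
t 8.45 pos [656.666 181.757  25.897] grip 61.8 F [-1.268  3.835 -0.786]
R [[-0.9500602208087789, 0.0031647127702292, 0.31205057511540757], [-0.31205206248528927, 2.501115867708202e-05, -0.950065002867235], [-0.00301448759357123, -0.9999949919712219, 0.000963793040188168]] j [ 0.173  0.808  1.57  -0.001  0.761  1.427]
yaw -71.8 turn left 0.1 dist 2.571874065339 tool [ 1.479  2.093 -0.216]
level corr tool x,z: [-0.001 -0.    -0.003]
[ 0.002  0.002 -0.   ] ry -0.002
time: 8.65
eef_pos: [656.7, 181.8, 26.0]
tool_rot: [-0.325, 2.048, -2.049]
ft_force: [1.1, -0.3, -1.7]
grip_width: 58.4
```

```bash
python3 -m inch '[0,-0.01,0,0,0,0,150,0,-0.02,0,0,0,0,150,0,-0.03,0,0,0,0,150,0,-0.03,0,0,0,0,150,0,0,0,0,0,0,150]'; python3 go.py 449.4 294.7 110 -72
```

```text
time: 9.15
eef_pos: [655.3, 181.4, 119.0]
tool_rot: [-0.329, 2.05, -2.051]
ft_force: [0.1, -0.2, -4.5]
grip_width: 58.0
t 9.15 pos [655.269 181.422 119.036] grip 58.0 F [ 0.091 -0.179 -4.512]
R [[-0.9500904073592821, -0.0012096443537881196, 0.31197236192395417], [-0.31197148236151834, -0.000862866844062924, -0.9500910743996946], [0.0014184629111002878, -0.9999988961100641, 0.0004424269691910253]] j [ 0.173  0.69   1.522 -0.001  0.931  1.427]
yaw -71.8 turn left -0.2 dist 235.15004526889754 tool [ 160.241    9.187 -171.854]
level corr tool x,z: [-0.     0.     0.001]
[ 0.032  0.002 -0.034] ry 0.0006
[ 0.032  0.002 -0.034] ry 0.0006
[ 0.032  0.002 -0.034] ry 0.0006
[ 0.032  0.002 -0.034] ry 0.0006
[ 0.032  0.002 -0.034] ry 0.0006
```

```bash
python3 -m inch '[0.032,0,-0.034,0,0,0,150,0.032,0,-0.034,0,0,0,150,0.032,0.001,-0.034,0,0,0,150,0.032,0.001,-0.034,0,0,0,150,0.02,0.001,-0.02,0,0,0,150]'; python3 -m inch '[0,0,0,0,0,0,150,0,0,0,0,0,0,150]'; python3 go.py 449.4 294.7 105 -72
```

```text
time: 9.65
eef_pos: [461.1, 283.2, 113.0]
tool_rot: [-0.324, 2.052, -2.056]
ft_force: [0.3, 0.4, -3.6]
grip_width: 58.2
time: 9.85
eef_pos: [457.2, 284.4, 112.1]
tool_rot: [-0.331, 2.051, -2.056]
ft_force: [0.0, 0.6, -3.1]
grip_width: 58.5
t 9.85 pos [457.183 284.428 112.081] grip 58.5 F [ 0.029  0.616 -3.135]
R [[-0.9506799685766602, -0.004244118732524532, 0.3101444579599385], [-0.3101333960764183, -0.0030713090127934967, -0.9506880895956648], [0.004987382598841211, -0.9999862771644076, 0.0016035889999023306]] j [ 0.434  0.536  1.893 -0.002  0.717  1.691]
yaw -71.9 turn left -0.1 dist 14.704646140988721 tool [  4.179   7.082 -12.191]
level corr tool x,z: [-0.002 -0.     0.005]
[ 0.004  0.007 -0.012] ry 0.0012
```

```bash
python3 -m inch '[0.004,0.007,-0.012,-0.002,0,0.005,150,0,0,0,0,0,0,150]'; python3 go.py 449.4 294.7 32 -72; python3 - <<'E'
from h import *
a=manip.capture("scene")
u,v=w2px("scene",[449,295,60]).astype(int);c=a[max(0,v-60):v+60,u-80:u+80]
cv2.imwrite("pics/g3.png",cv2.resize(c,(800,600),interpolation=cv2.INTER_CUBIC)[:,:,::-1])
E
```

```text
time: 10.05
eef_pos: [450.2, 294.6, 103.9]
tool_rot: [-0.324, 2.053, -2.051]
ft_force: [-0.0, -0.2, -3.6]
grip_width: 58.0
t 10.05 pos [450.193 294.601 103.939] grip 58.0 F [-0.021 -0.152 -3.6  ]
R [[-0.9512302203080975, 0.00010087064876693197, 0.3084818597547037], [-0.3084817466091042, 0.0006057373948728274, -0.9512300694843518], [-0.00028281019232884175, -0.9999998114536426, -0.0005450789616605299]] j [0.456 0.547 1.904 0.001 0.691 1.713]
yaw -72.0 turn left 0.0 dist 71.94391742095527 tool [ 0.745 71.939 -0.299]
level corr tool x,z: [ 0.001  0.    -0.   ]
[ 0.     0.036 -0.   ] ry -0.0003
[ 0.     0.036 -0.   ] ry -0.0003
```

View pics/g3.png

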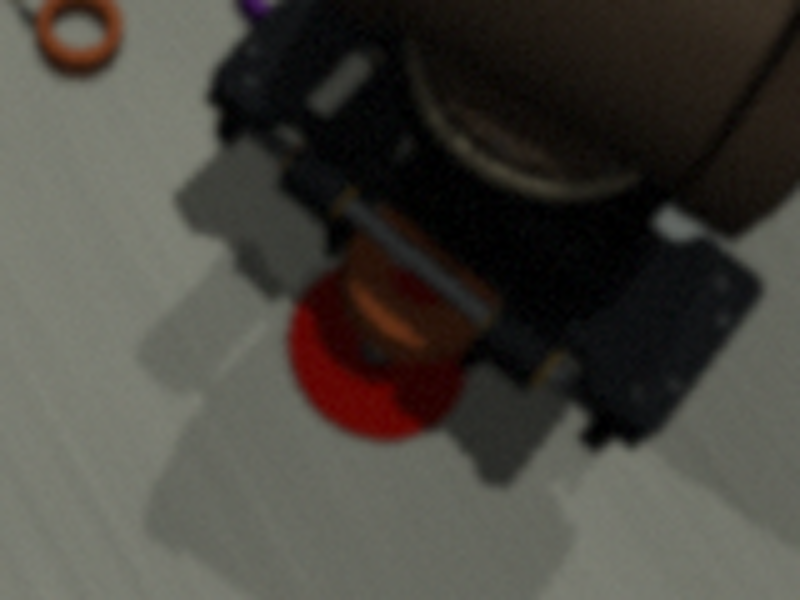

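The ring sits level between the pads at about (415,285), over the red foot, so I'll lower it.

```bash
python3 -m inch '[0,0.018,0,0,0,0,150,0,0.012,0,0,0,-0.002,150,0,0.006,0,0,0,-0.002,150,0,0,0,0,0,0,150]'; python3 go.py 449.4 294.7 32 -72
```

```text
time: 10.5
eef_pos: [453.1, 293.7, 66.6]
tool_rot: [-0.325, 2.054, -2.054]
ft_force: [0.6, -0.2, -2.0]
grip_width: 58.8
t 10.5 pos [453.137 293.692  66.631] grip 58.8 F [ 0.61  -0.157 -2.039]
R [[-0.9518340766738742, -0.0022858773351501493, 0.3066050639620981], [-0.30660517468887705, -0.0003104806839200353, -0.9518367351892594], [0.0022709769696847293, -0.999997339179737, -0.00040533572455692286]] j [0.452 0.61  1.921 0.001 0.613 1.711]
yaw -72.1 turn left 0.1 dist 34.84648680952934 tool [ 3.17  34.639 -2.092]
level corr tool x,z: [ 0.    -0.     0.002]
[ 0.003  0.035 -0.002] ry -0.0025
```

```bash
python3 -m inch '[0.003,0.014,-0.002,0,-0.002,0.002,150,0.001,0.013,-0.001,0,0,0,150,0.001,0.005,0,0,0,0,150,0,0,0,0,0,0,150]'; python3 go.py 449.4 294.7 32 -72
```

```text
time: 10.9
eef_pos: [448.7, 295.1, 34.2]
tool_rot: [-0.322, 2.053, -2.051]
ft_force: [-1.1, -0.4, -3.5]
grip_width: 58.4
t 10.9 pos [448.697 295.089  34.214] grip 58.4 F [-1.102 -0.419 -3.525]
R [[-0.9514671719322207, 0.001275882864374217, 0.30774761227054015], [-0.30774638566393464, 0.0010712853864346273, -0.951467821031487], [-0.001543647008593163, -0.9999986122343058, -0.0006266445369215289]] j [0.459 0.661 1.946 0.001 0.533 1.716]
yaw -72.1 turn left 0.1 dist 2.355573647544636 tool [-0.546  2.215  0.588]
level corr tool x,z: [ 0.001  0.    -0.002]
[-0.001  0.002  0.001] ry -0.0013
```

```bash
python3 -m inch '[0,0.002,0,0.001,0,-0.002,150,0,0,0,0,0,0,150,0,0,0,0,0,0,50,0,0,0,0,0,0,50,0,0,0,0,0,0,50]'; python3 -m inch '[0,-0.01,0,0,0,0,50,0,-0.03,0,0,0,0,50,0,-0.035,0,0,0,0,50,0,-0.02,0,0,0,0,50]';python3 go.py 487 108.8 110 19
```

```text
time: 11.4
eef_pos: [450.1, 295.7, 34.1]
tool_rot: [-0.32, 2.052, -2.051]
ft_force: [-0.9, -0.4, -0.2]
grip_width: 74.3
time: 11.8
eef_pos: [449.0, 295.1, 132.2]
tool_rot: [-0.324, 2.052, -2.054]
ft_force: [0.6, 1.1, 0.0]
grip_width: 76.3
t 11.8 pos [449.048 295.133 132.237] grip 76.3 F [0.611 1.098 0.029]
R [[-0.9515314444580395, -0.0006167245516438269, 0.30755085735277116], [-0.30755041727817134, -0.0007154504963988277, -0.9515315175876258], [0.0008068702621201185, -0.9999995538906079, 0.0004910997510727995]] j [ 0.459  0.503  1.883 -0.001  0.757  1.717]
yaw -72.1 turn left 91.1 dist 191.45456240645532 tool [ 21.176  22.346 188.963]
level corr tool x,z: [-0.001 -0.     0.001]
[0.002 0.002 0.017] ry -0.1445
[0.004 0.002 0.017] ry -0.1445
[0.007 0.002 0.016] ry -0.1445
[0.009 0.002 0.015] ry -0.1445
[0.011 0.002 0.013] ry -0.1445
[0.013 0.002 0.012] ry -0.1445
[0.014 0.002 0.01 ] ry -0.1445
[0.016 0.002 0.007] ry -0.1445
[0.017 0.002 0.005] ry -0.1445
[0.017 0.002 0.003] ry -0.1445
[0.017 0.002 0.   ] ry -0.1445
```

```bash
python3 -m inch '[0.002,0.001,0.017,0,-0.145,0,50,0.004,0.001,0.017,0,-0.145,0,50,0.007,0.001,0.016,0,-0.145,0,50,0.009,0.001,0.015,0,-0.145,0,50,0.011,0.002,0.013,0,-0.145,0,50]'; python3 -m inch '[0.013,0.002,0.012,0,-0.145,0,70,0.014,0.002,0.01,0,-0.145,0,70,0.016,0.002,0.007,0,-0.145,0,70,0.017,0.002,0.005,0,-0.145,0,70,0.017,0.002,0.003,0,-0.145,0,70]'; python3 go.py 487 108.8 90 19; python3 - <<'E'
from h import *
a=manip.capture("scene");b=manip.capture("top")
cv2.imwrite("pics/s4.png",a[:,:,::-1]);cv2.imwrite("pics/t4.png",b[:,:,::-1])
E
```

```text
time: 12.3
eef_pos: [468.8, 210.2, 135.0]
tool_rot: [-0.911, 1.569, -1.573]
ft_force: [0.4, -0.4, -0.2]
grip_width: 76.2
time: 12.8
eef_pos: [490.3, 122.0, 129.3]
tool_rot: [-1.299, 1.021, -1.036]
ft_force: [0.2, 0.7, -0.4]
grip_width: 69.2
t 12.8 pos [490.252 121.959 129.349] grip 69.2 F [ 0.226  0.715 -0.389]
R [[0.23742711301771535, 0.015890857623490684, 0.9712753711734189], [-0.9714046096906959, 0.005123536039330467, 0.23737487998969087], [-0.0012042739470117247, -0.9998606052957799, 0.01665291871765784]] j [ 0.111  0.467  1.972  0.005  0.686 -0.132]
yaw 13.7 turn left 5.3 dist 41.6180414563876 tool [12.058 39.224 -6.937]
level corr tool x,z: [-0.017 -0.    -0.001]
[ 0.012  0.039 -0.007] ry -0.0919
```

View pics/s4.png

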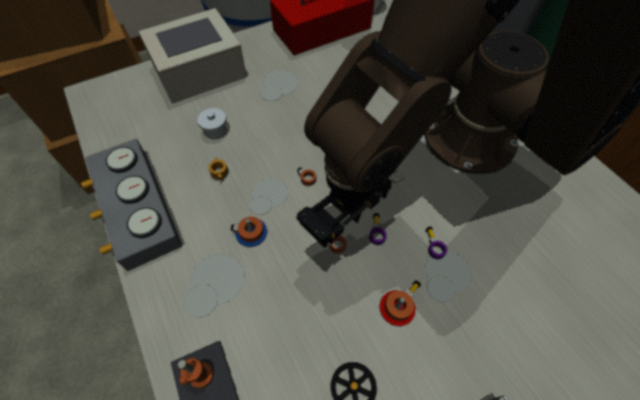

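View pics/t4.png

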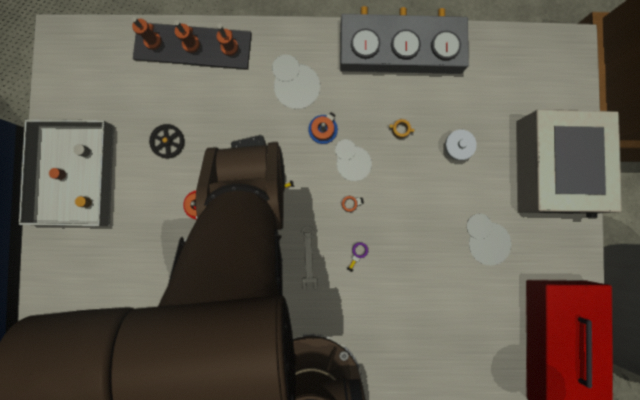

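Both large valves are on their pegs: in the scene view, large_out on red at (400,303) and large_in on blue at (250,229). The gripper is nearly over small_out at (338,243).

```bash
python3 -m inch '[0.012,0.037,-0.007,-0.017,-0.092,-0.001,70,0,0,0,0,0,0,70]'; python3 go.py 487 108.8 50 19;
```

```text
time: 13.1
eef_pos: [487.7, 108.5, 93.2]
tool_rot: [-1.343, 0.967, -0.971]
ft_force: [-0.5, 0.7, 0.2]
grip_width: 69.1
t 13.1 pos [487.686 108.501  93.172] grip 69.1 F [-0.468  0.677  0.197]
R [[0.3155692172046392, 0.0025287385758323566, 0.9488991909755569], [-0.9489018388729797, -0.00039223294854590085, 0.315571143067283], [0.0011701864504428672, -0.9999967258119045, 0.0022757480401018326]] j [ 0.087  0.525  2.006 -0.001  0.608 -0.233]
yaw 18.4 turn left 0.6 dist 43.17811310224299 tool [-0.551 43.17  -0.655]
level corr tool x,z: [-0.002 -0.     0.001]
[-0.001  0.043 -0.001] ry -0.0106
```

```bash
python3 -m inch '[0,0.03,-0.001,-0.002,-0.01,0.001,70,0,0.015,0,0,0,0,70,0,0.012,0,0,0,0,70,0,0,0,0,0,0,70]'; python3 go.py 487 108.8 23.8 19;
```

```text
time: 13.5
eef_pos: [489.0, 111.3, 39.4]
tool_rot: [-1.336, 0.972, -0.979]
ft_force: [-0.6, 0.8, -0.1]
grip_width: 69.2
t 13.5 pos [489.009 111.286  39.387] grip 69.2 F [-0.572  0.771 -0.071]
R [[0.3067683719381652, 0.006096049382042057, 0.9517646789833818], [-0.9517838185773055, 0.0010679611587295912, 0.3067677006357852], [0.0008536233424862316, -0.9999808486370605, 0.0061297378650324585]] j [ 0.092  0.623  2.034  0.001  0.478 -0.221]
yaw 17.9 turn left 1.1 dist 15.91120275719955 tool [ 1.736 15.572 -2.77 ]
level corr tool x,z: [-0.006  0.     0.001]
[ 0.002  0.016 -0.003] ry -0.0198
```

```bash
python3 -m inch '[0.001,0.01,-0.003,-0.006,-0.02,0.001,70,0.001,0.005,0,0,0,0,70,0,0,0,0,0,0,70]'; python3 go.py 487 108.8 23.8 19;
```

```text
time: 13.8
eef_pos: [487.6, 109.3, 25.5]
tool_rot: [-1.346, 0.96, -0.963]
ft_force: [-0.1, 0.2, -0.1]
grip_width: 68.8
t 13.8 pos [487.639 109.251  25.513] grip 68.8 F [-0.114  0.237 -0.124]
R [[0.32483250345473846, 0.002627662017114063, 0.9457679102674457], [-0.9457714525834731, 0.0004247237682128979, 0.32483254006929185], [0.00045186001675917575, -0.9999964574947476, 0.002623131807729717]] j [ 0.088  0.649  2.042  0.     0.448 -0.243]
yaw 19.0 turn left 0.0 dist 1.882699605684063 tool [ 0.218  1.711 -0.755]
level corr tool x,z: [-0.003  0.     0.001]
[ 0.     0.002 -0.001] ry -0.0008
```

```bash
python3 -m inch '[0,0.0015,-0.001,-0.003,0,0,70,0,0,0,0,0,0,200,0,0,0,0,0,0,200,0,0,0,0,0,0,200,0,0,0,0,0,0,200]' 25;python3 -m inch '[0,0,0,0,0,0,200,0,0,0,0,0,0,200,0,0,0,0,0,0,200]'; python3 go.py 449.4 294.7 120 19
```

```text
time: 14.3
eef_pos: [487.1, 108.8, 24.9]
tool_rot: [-1.347, 0.962, -0.964]
ft_force: [-0.7, 0.0, -0.2]
grip_width: 42.4
time: 14.6
eef_pos: [487.0, 108.8, 24.9]
tool_rot: [-1.347, 0.962, -0.964]
ft_force: [0.1, -0.6, -0.2]
grip_width: 39.6
t 14.6 pos [487.025 108.824  24.876] grip 39.6 F [ 0.052 -0.563 -0.198]
R [[0.3236827693350769, 0.0008076345742810687, 0.9461653198896954], [-0.9461653638886409, -0.0005209573422800817, 0.3236832290695998], [0.0007543295373187986, -0.9999995381648142, 0.0005955309456090463]] j [ 0.088  0.65   2.043 -0.001  0.448 -0.241]
yaw 18.9 turn left 0.1 dist 212.16524900929414 tool [-187.977  -95.251   24.622]
level corr tool x,z: [-0.001 -0.     0.001]
[-0.038 -0.019  0.005] ry -0.0004
[-0.038 -0.019  0.005] ry -0.0004
[-0.038 -0.019  0.005] ry -0.0004
[-0.038 -0.019  0.005] ry -0.0004
[-0.038 -0.019  0.005] ry -0.0004
```

```bash
python3 -m inch '[0,-0.01,0,0,0,0,200,0,-0.025,0,0,0,0,200,0,-0.035,0,0,0,0,200,0,-0.025,0,0,0,0,200,0,0,0,0,0,0,200]'; python3 go.py 449.4 294.7 120 19
```

```text
time: 15.1
eef_pos: [486.3, 108.8, 124.6]
tool_rot: [-1.349, 0.964, -0.963]
ft_force: [0.1, 0.2, -1.3]
grip_width: 39.6
t 15.1 pos [486.29  108.812 124.577] grip 39.6 F [ 0.1    0.152 -1.306]
R [[0.32356403102569764, -0.0017064544890075806, 0.9462047378022782], [-0.946206270078265, -0.0007007053443975342, 0.32356329129954997], [0.00011086468575621788, -0.999998298511101, -0.0018413809828966565]] j [ 0.088  0.472  1.982 -0.001  0.69  -0.241]
yaw 18.9 turn left 0.1 dist 189.5681601016361 tool [-187.825    4.509   25.249]
level corr tool x,z: [0.002 0.    0.   ]
[-0.047  0.001  0.006] ry -0.0005
[-0.047  0.001  0.006] ry -0.0005
[-0.047  0.001  0.006] ry -0.0005
[-0.047  0.001  0.006] ry -0.0005
```

```bash
python3 -m inch '[-0.045,0,0.006,0,0,0,200,-0.045,0,0.006,0,0,0,200,-0.045,0,0.006,0,0,0,200,-0.035,0,0.006,0,0,0,200,0,0,0,0,0,0,200]'; python3 go.py 449.4 294.7 112 19
```

```text
time: 15.6
eef_pos: [453.2, 281.6, 123.5]
tool_rot: [-1.346, 0.967, -0.967]
ft_force: [0.4, -0.4, -1.3]
grip_width: 39.6
t 15.6 pos [453.169 281.646 123.486] grip 39.6 F [ 0.368 -0.428 -1.283]
R [[0.31842692097277236, -0.00037769970184498014, 0.9479473367981656], [-0.9479472154845514, -0.0007708490204376695, 0.3184265730853391], [0.0006104546542834433, -0.9999996315672934, -0.0006034984607661276]] j [ 0.433  0.512  1.899 -0.001  0.731  0.109]
yaw 18.6 turn left 0.4 dist 17.79149565371506 tool [-13.581  11.478   0.591]
level corr tool x,z: [0.001 0.    0.001]
[-0.014  0.011  0.001] ry -0.0075
```

```bash
python3 -m inch '[-0.013,0.011,0.001,0.001,-0.007,0,200,0,0,0,0,0,0,200]'; python3 go.py 449.4 294.7 56 19;  python3 - <<'E'
from h import *
a=manip.capture("scene")
u,v=w2px("scene",[449,295,60]).astype(int);c=a[max(0,v-60):v+60,u-80:u+80]
cv2.imwrite("pics/g5.png",cv2.resize(c,(800,600),interpolation=cv2.INTER_CUBIC)[:,:,::-1])
E
```

```text
time: 15.8
eef_pos: [448.8, 294.8, 111.0]
tool_rot: [-1.351, 0.96, -0.96]
ft_force: [0.8, -0.6, -0.3]
grip_width: 39.9
t 15.8 pos [448.801 294.835 110.974] grip 39.9 F [ 0.834 -0.622 -0.268]
R [[0.3273699465055556, -0.0010402481127523289, 0.9448956746693331], [-0.9448957278929797, -0.0014089054101971699, 0.32736841386294707], [0.0009907242534178962, -0.9999984664335289, -0.001444159286456026]] j [ 0.459  0.535  1.9   -0.001  0.708  0.126]
yaw 19.1 turn left -0.1 dist 54.977091660494544 tool [ 0.269 54.973  0.601]
level corr tool x,z: [0.001 0.    0.001]
[0.    0.028 0.   ] ry 0.001
[0.    0.028 0.   ] ry 0.001
```

View pics/g5.png

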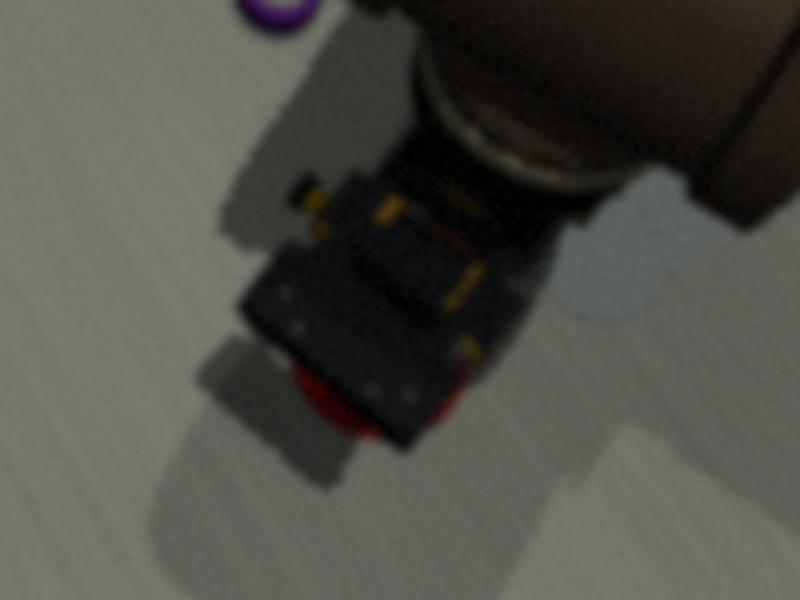

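The knob of small_out shows at (310,195), so it is held. Nothing else can be seen behind the gripper, so I'll rely on the force.

```bash
python3 -m inch '[0,0.02,0,0,0,0,200,0,0.012,0,0,0,0,200,0,0.006,0,0,0,0,200,0,0,0,0,0,0,200]'; python3 go.py 449.4 294.7 56 19
```

```text
time: 16.25
eef_pos: [450.3, 291.3, 72.8]
tool_rot: [-1.349, 0.962, -0.963]
ft_force: [-0.3, -0.3, -1.1]
grip_width: 39.7
t 16.25 pos [450.347 291.264  72.776] grip 39.7 F [-0.311 -0.348 -1.119]
R [[0.3241335723531229, -0.0005767492143843866, 0.9460111493179912], [-0.9460102516533684, -0.0017040906244952803, 0.32413222586141316], [0.001425145723598642, -0.9999983817164342, -0.0010979636511717628]] j [ 0.452  0.596  1.927 -0.002  0.62   0.123]
yaw 18.9 turn left 0.1 dist 17.15017175870628 tool [-3.581 16.77   0.237]
level corr tool x,z: [0.001 0.    0.001]
[-0.004  0.017  0.   ] ry -0.0015
```

```bash
python3 -m inch '[-0.003,0.01,0,0.001,0,0,200,-0.001,0.006,0,0,0,0,200,0,0,0,0,0,0,200]'; python3 go.py 449.4 294.7 55.5 19
```

```text
time: 16.55
eef_pos: [449.7, 295.0, 56.4]
tool_rot: [-1.347, 0.962, -0.965]
ft_force: [0.5, -0.2, -1.8]
grip_width: 40.1
t 16.55 pos [449.668 294.968  56.431] grip 40.1 F [ 0.496 -0.198 -1.783]
R [[0.323217344883035, 0.0017158243153243546, 0.946323202671096], [-0.9463238733420806, -0.0007814652645439235, 0.3232189908635975], [0.0012941057156178326, -0.9999982226279002, 0.00137114238412811]] j [ 0.458  0.624  1.934 -0.003  0.583  0.131]
yaw 18.9 turn left 0.1 dist 1.0052312036533801 tool [ 0.166  0.931 -0.342]
level corr tool x,z: [-0.001  0.     0.001]
[ 0.     0.001 -0.   ] ry -0.0025
```

Release with a ~1 mm drop. I'll open only moderately, then go up.

```bash
python3 -m inch '[0,0.001,0,0,0,0,200,0,0,0,0,0,0,100,0,0,0,0,0,0,90,0,0,0,0,0,0,90,0,0,0,0,0,0,90]'; python3 -m inch '[0,-0.01,0,0,0,0,90,0,-0.03,0,0,0,0,90,0,-0.035,0,0,0,0,90,0,0,0,0,0,0,90]'; python3 go.py 457.5 -88.8 130 17
```

```text
time: 17.05
eef_pos: [450.1, 295.4, 56.3]
tool_rot: [-1.345, 0.961, -0.965]
ft_force: [-0.9, 0.8, -0.6]
grip_width: 60.5
time: 17.45
eef_pos: [449.8, 295.3, 135.3]
tool_rot: [-1.346, 0.961, -0.965]
ft_force: [0.6, -0.3, -0.6]
grip_width: 61.4
t 17.45 pos [449.756 295.346 135.346] grip 61.4 F [ 0.553 -0.292 -0.586]
R [[0.3236157003480981, 0.0023847979928285357, 0.9461856008346053], [-0.9461878854430246, -0.0004186401537263351, 0.32361753688772665], [0.0011678737378010284, -0.9999970687351812, 0.002120988443501226]] j [ 0.459  0.499  1.88  -0.002  0.761  0.131]
yaw 18.9 turn left -1.9 dist 384.26148722910546 tool [ 365.974    5.526 -117.   ]
level corr tool x,z: [-0.002  0.     0.001]
[ 0.041  0.001 -0.013] ry 0.0036
[ 0.041  0.001 -0.013] ry 0.0036
[ 0.041  0.001 -0.013] ry 0.0036
[ 0.041  0.001 -0.013] ry 0.0036
[ 0.041  0.001 -0.012] ry 0.0036
[ 0.041  0.001 -0.012] ry 0.0036
[ 0.041  0.001 -0.012] ry 0.0036
[ 0.041  0.001 -0.012] ry 0.0036
[ 0.041  0.001 -0.012] ry 0.0036
```

```bash
python3 -m inch '[0.041,0,-0.013,0,0.004,0,90,0.041,0,-0.013,0,0.004,0,90,0.041,0,-0.013,0,0.004,0,90,0.041,0,-0.013,0,0.004,0,90,0.041,0,-0.012,0,0.004,0,70]';  python3 go.py 457.5 -88.8 130 17 4; python3 - <<'E'
from h import *
a=manip.capture("scene")
u,v=w2px("scene",[449,295,40]).astype(int);c=a[max(0,v-30):v+30,u-40:u+40]
cv2.imwrite("pics/g6.png",cv2.resize(c,(800,600),interpolation=cv2.INTER_CUBIC)[:,:,::-1])
E
```

```text
time: 17.95
eef_pos: [454.1, 78.4, 137.4]
tool_rot: [-1.336, 0.967, -0.976]
ft_force: [0.9, 0.6, -0.4]
grip_width: 65.7
t 17.95 pos [454.092  78.361 137.414] grip 65.7 F [ 0.911  0.6   -0.368]
R [[0.31216297400690796, 0.008353024353175864, 0.9499918445141083], [-0.950028147914249, 0.0018056776330250268, 0.3121590262973462], [0.0008920929235300967, -0.9999634825894599, 0.008499273955753173]] j [ 0.027  0.406  2.064  0.003  0.663 -0.293]
yaw 18.2 turn left -1.2 dist 167.35976877919796 tool [159.865   7.14  -49.006]
level corr tool x,z: [-0.009 -0.     0.001]
[ 0.04   0.002 -0.012] ry 0.0052
[ 0.04   0.002 -0.012] ry 0.0052
[ 0.04   0.002 -0.012] ry 0.0052
[ 0.04   0.002 -0.012] ry 0.0052
```

View pics/g6.png

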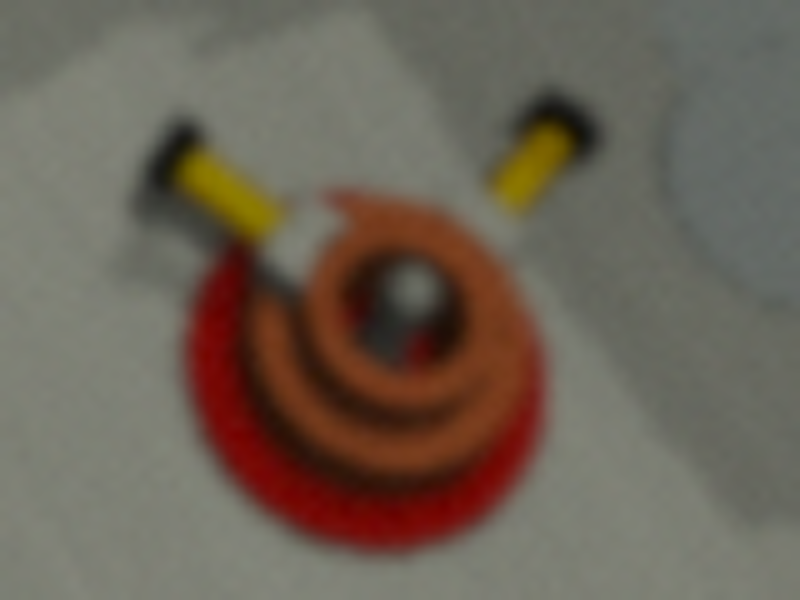

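The red stack is good: small_out lies flat on large_out and the peg tip shows in the hole at (415,285). Next is small_in.

```bash
python3 -m inch '[0.04,0.002,-0.012,-0.004,0.005,0,70,0.04,0.002,-0.012,-0.004,0.005,0,70,0.04,0.002,-0.012,0,0.005,0,70,0.028,0.002,-0.01,0,0.005,0,70,0,0,0,0,0,0,70]';  python3 go.py 457.5 -88.8 90 17; python3 - <<'E'
from h import *
a=manip.capture("scene")
u,v=w2px("scene",[457,-89,10]).astype(int);c=a[max(0,v-45):v+45,u-60:u+60]
cv2.imwrite("pics/g7.png",cv2.resize(c,(800,600),interpolation=cv2.INTER_CUBIC)[:,:,::-1])
E
```

```text
time: 18.5
eef_pos: [454.9, -88.8, 129.8]
tool_rot: [-1.334, 0.989, -0.994]
ft_force: [0.1, -0.5, 0.5]
grip_width: 69.2
t 18.5 pos [454.913 -88.813 129.837] grip 69.2 F [ 0.126 -0.504  0.519]
R [[0.2880582321182327, 0.0023372184772593174, 0.957610041884852], [-0.9576093993127875, -0.00199858696111177, 0.2880629167351485], [0.002587132915147339, -0.999995271518795, 0.001662432955318649]] j [-0.335  0.424  2.061 -0.002  0.654 -0.626]
yaw 16.7 turn left 0.3 dist 39.92061747163463 tool [ 0.63  39.843  2.415]
level corr tool x,z: [-0.002 -0.     0.003]
[0.001 0.04  0.002] ry -0.0045
```

View pics/g7.png

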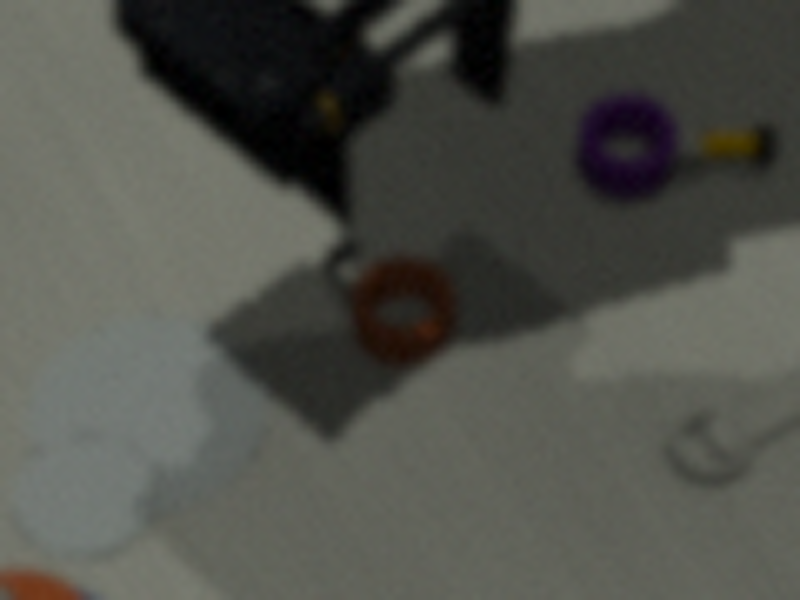

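small_in is unobstructed at (403,310) in the crop, and the gripper is above it with a finger on either side. I'll go down.

```bash
python3 -m inch '[0.001,0.04,0.002,-0.002,-0.004,0.003,70,0,0.03,0,0,0,0,70,0,0.015,0,0,0,0,70,0,0,0,0,0,0,70]'; python3 go.py 457.5 -88.8 24 17
```

```text
time: 18.95
eef_pos: [458.0, -85.5, 43.6]
tool_rot: [-1.334, 0.985, -0.989]
ft_force: [0.9, 0.1, 0.5]
grip_width: 68.7
t 18.95 pos [457.988 -85.478  43.635] grip 68.7 F [0.916 0.094 0.478]
R [[0.29360859201216544, 0.002567827497896469, 0.9559222776766817], [-0.9559252336746209, -0.00022678827044059213, 0.2936101091434049], [0.0009707320719487544, -0.999996677408991, 0.002388064116193911]] j [-0.327  0.59   2.117  0.001  0.433 -0.626]
yaw 17.1 turn left -0.1 dist 19.919670685724846 tool [ 3.013 19.634 -1.489]
level corr tool x,z: [-0.002 -0.     0.001]
[ 0.003  0.02  -0.002] ry 0.0013
```

```bash
python3 -m inch '[0.003,0.012,-0.001,-0.002,0,0.001,70,0.001,0.008,0,0,0,0,70,0,0,0,0,0,0,70]'; python3 go.py 457.5 -88.8 24 17
```

```text
time: 19.25
eef_pos: [459.0, -88.5, 23.6]
tool_rot: [-1.336, 0.984, -0.986]
ft_force: [0.3, 1.5, 0.3]
grip_width: 68.7
t 19.25 pos [458.968 -88.502  23.636] grip 68.7 F [0.257 1.495 0.301]
R [[0.2957440456344059, 0.0017843224879543484, 0.9552655524329625], [-0.9552668556835793, -0.0003196017982076138, 0.2957450460905442], [0.0008330091247638616, -0.999998357022625, 0.001609983803799675]] j [-0.332  0.632  2.121  0.001  0.387 -0.633]
yaw 17.2 turn left -0.2 dist 1.5414144290593002 tool [-0.15  -0.367 -1.49 ]
level corr tool x,z: [-0.002 -0.     0.001]
[-0.    -0.    -0.002] ry 0.0035
```

```bash
python3 -m inch '[0,0,-0.001,0,0,0,200,0,0,0,0,0,0,200,0,0,0,0,0,0,200,0,0,0,0,0,0,200,0,0,0,0,0,0,200]' 25;python3 -m inch '[0,0,0,0,0,0,200,0,0,0,0,0,0,200]'; python3 -m inch '[0,-0.01,0,0,0,0,200,0,-0.025,0,0,0,0,200,0,-0.035,0,0,0,0,200,0,-0.025,0,0,0,0,200,0,0,0,0,0,0,200]'; python3 go.py 647.9 -19.8 120 17
```

```text
time: 19.75
eef_pos: [458.4, -88.9, 25.1]
tool_rot: [-1.335, 0.982, -0.988]
ft_force: [1.3, 0.2, -1.5]
grip_width: 39.7
time: 19.95
eef_pos: [458.4, -88.9, 25.2]
tool_rot: [-1.335, 0.982, -0.988]
ft_force: [1.2, -0.0, -2.6]
grip_width: 39.7
time: 20.45
eef_pos: [457.4, -88.7, 124.9]
tool_rot: [-1.336, 0.984, -0.987]
ft_force: [0.4, 0.6, -1.9]
grip_width: 39.9
t 20.45 pos [457.376 -88.655 124.916] grip 39.9 F [ 0.447  0.585 -1.93 ]
R [[0.2954560968198026, 0.0015620588086758258, 0.9553550412408391], [-0.9553560746293657, -0.00023108680318295605, 0.29545679424859955], [0.0006822908304242037, -0.9999987532848067, 0.0014240463669017434]] j [-0.334  0.435  2.059  0.     0.645 -0.634]
yaw 17.2 turn left -0.2 dist 202.64417937182182 tool [ -9.492   5.198 202.355]
level corr tool x,z: [-0.001  0.     0.001]
[-0.002  0.001  0.041] ry 0.0006
[-0.002  0.001  0.041] ry 0.0006
[-0.002  0.001  0.041] ry 0.0006
[-0.002  0.001  0.041] ry 0.0006
[-0.002  0.001  0.041] ry 0.0006
```

```bash
python3 -m inch '[-0.002,0,0.041,0,0,0,200,-0.002,0,0.041,0,0,0,200,-0.002,0,0.041,0,0,0,200,-0.002,0,0.041,0,0,0,200,0,0,0.025,0,0,0,200]'; python3 -m inch '[0,0,0,0,0,0,200]'; python3 go.py 647.9 -19.8 112 17
```

```text
time: 20.95
eef_pos: [637.7, -23.3, 123.7]
tool_rot: [-1.336, 0.989, -0.987]
ft_force: [-1.4, 0.3, -1.3]
grip_width: 40.0
time: 21.05
eef_pos: [639.6, -22.3, 122.3]
tool_rot: [-1.336, 0.988, -0.986]
ft_force: [-0.6, -0.1, -1.2]
grip_width: 39.5
t 21.05 pos [639.596 -22.272 122.324] grip 39.5 F [-0.601 -0.064 -1.232]
R [[0.29347403359566715, -0.001167593127261335, 0.9559663322164534], [-0.9559668385163381, 0.00029921547047556674, 0.29347455447990706], [-0.0006286987886897633, -0.999999273597932, -0.0010283683395066467]] j [-0.138  0.637  1.629  0.     0.877 -0.436]
yaw 17.1 turn left -0.1 dist 13.47829426313071 tool [ 0.08  10.316  8.675]
level corr tool x,z: [ 0.001  0.    -0.001]
[0.    0.01  0.009] ry 0.0012
```

```bash
python3 -m inch '[0,0.01,0.008,0,0,0,200,0,0,0,0,0,0,200]'; python3 go.py 647.9 -19.8 56 17;  python3 - <<'E'
from h import *
a=manip.capture("scene")
u,v=w2px("scene",[648,-20,60]).astype(int);c=a[max(0,v-45):v+45,u-60:u+60]
cv2.imwrite("pics/g8.png",cv2.resize(c,(800,600),interpolation=cv2.INTER_CUBIC)[:,:,::-1])
E
```

```text
time: 21.25
eef_pos: [646.2, -19.6, 109.6]
tool_rot: [-1.338, 0.99, -0.984]
ft_force: [-0.5, -0.1, -2.2]
grip_width: 39.8
t 21.25 pos [646.219 -19.602 109.569] grip 39.8 F [-0.525 -0.127 -2.178]
R [[0.29389599649815434, -0.004441459006824244, 0.9558270851384405], [-0.9558354997846689, 0.0006305350466451198, 0.2939015137370802], [-0.0019080340010191876, -0.9999899378830996, -0.004059992463700202]] j [-0.132  0.661  1.619  0.     0.866 -0.431]
yaw 17.1 turn left -0.1 dist 53.59602957637457 tool [ 0.785 53.561  1.766]
level corr tool x,z: [ 0.004 -0.    -0.002]
[0.    0.027 0.001] ry 0.0008
[0.    0.027 0.001] ry 0.0008
```

View pics/g8.png

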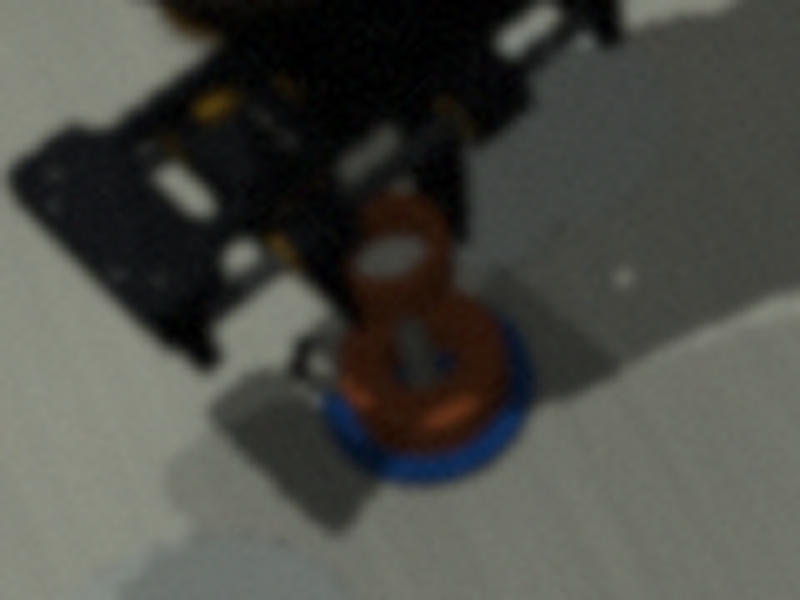

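small_in (at (400,255)) hangs level above the blue peg, with large_in flat below it at (425,370). I'll lower it.

```bash
python3 -m inch '[0,0.018,0.001,0.004,0,-0.002,200,0,0.012,0,0,0,0,200,0,0.006,0,0,0,0,200,0,0,0,0,0,0,200]'; python3 go.py 647.9 -19.8 56.5 17
```

```text
time: 21.7
eef_pos: [644.8, -20.8, 73.1]
tool_rot: [-1.336, 0.989, -0.988]
ft_force: [0.2, 0.1, -1.4]
grip_width: 39.8
t 21.7 pos [644.823 -20.836  73.148] grip 39.8 F [ 0.241  0.113 -1.442]
R [[0.2920369535901749, -0.001129336505524381, 0.9564063688290805], [-0.9564070067225263, -9.911875670115533e-05, 0.29203703132912634], [-0.00023501027026556764, -0.999999357387058, -0.0011090516865816524]] j [-0.135  0.706  1.646 -0.     0.79  -0.431]
yaw 17.0 turn left 0.0 dist 16.961278333481356 tool [-0.088 16.644  3.264]
level corr tool x,z: [ 0.001 -0.    -0.   ]
[-0.     0.017  0.003] ry -0.0003
```

```bash
python3 -m inch '[0,0.01,0.003,0.001,0,0,200,0,0.005,0,0,0,0,200,0,0,0,0,0,0,200]'; python3 go.py 647.9 -19.8 55.5 17
```

```text
time: 22.0
eef_pos: [648.2, -20.2, 58.0]
tool_rot: [-1.334, 0.988, -0.989]
ft_force: [-0.4, -0.9, -1.7]
grip_width: 39.7
t 22.0 pos [648.195 -20.236  57.957] grip 39.7 F [-0.407 -0.868 -1.68 ]
R [[0.29172581721624535, 0.0011502340239619158, 0.9565012935334714], [-0.9565019339872611, 2.3780703955977867e-05, 0.29172598395259114], [0.00031280687832108134, -0.9999993381978651, 0.0011071385137530476]] j [-0.133  0.73   1.646  0.     0.764 -0.429]
yaw 17.0 turn left 0.0 dist 2.5125344318841436 tool [-0.504  2.456 -0.158]
level corr tool x,z: [-0.001 -0.     0.   ]
[-0.001  0.003 -0.   ] ry -0.0007
```

```bash
python3 -m inch '[0,0.0025,0,0,0,0,200,0,0,0,0,0,0,200]'; python3 go.py 647.9 -19.8 55.5 17
```

```text
time: 22.2
eef_pos: [648.4, -20.2, 55.5]
tool_rot: [-1.334, 0.987, -0.989]
ft_force: [0.5, 0.7, -2.1]
grip_width: 39.8
t 22.2 pos [648.35  -20.191  55.461] grip 39.8 F [ 0.511  0.713 -2.085]
R [[0.29180982111299214, 0.0014367732231967412, 0.9564752814290125], [-0.9564762626051833, -1.4222154403775722e-05, 0.2918101418226429], [0.00043286813716392203, -0.999998967739685, 0.0013700893184020457]] j [-0.133  0.733  1.647  0.     0.759 -0.429]
yaw 17.0 turn left 0.0 dist 0.5976321193163752 tool [-0.505 -0.04  -0.316]
level corr tool x,z: [-0.001 -0.     0.   ]
[-0.001 -0.    -0.   ] ry -0.0006
```

```bash
python3 -m inch '[0,0,0,0,0,0,100,0,0,0,0,0,0,90,0,0,0,0,0,0,90,0,0,0,0,0,0,90]'; python3 -m inch '[0,-0.01,0,0,0,0,90,0,-0.03,0,0,0,0,90,0,-0.04,0,0,0,0,90,0,-0.03,0,0,0,0,90]'; python3 -m inch '[-0.01,-0.01,-0.045,0,0,0,60,0,-0.01,-0.045,0,0,0,60,0,-0.01,-0.045,0,0,0,60,0,-0.01,-0.03,0,0,0,60]'; python3 -m inch '[0.045,-0.01,0,0,0,0,60,0.045,0,0,0,0,0,60,0.045,0,0,0,0,0,60,0.045,0,0,0,0,0,60,0.045,0,0,0,0,0,60]'; python3 - <<'E'
from h import *
import cv2
a=manip.capture("scene");b=manip.capture("top")
cv2.imwrite("pics/s9.png",a[:,:,::-1]);cv2.imwrite("pics/t9.png",b[:,:,::-1])
o=[]
for cam,im in(("scene",a),("top",b)):
  for X in([449,295,30],[648,-20,30]):
    u,v=w2px(cam,X).astype(int); o.append(cv2.resize(im[max(0,v-30):v+30,u-40:u+40],(400,300),interpolation=cv2.INTER_CUBIC))
cv2.imwrite("pics/g9.png",np.vstack([np.hstack(o[:2]),np.hstack(o[2:])])[:,:,::-1])
E
```

```text
time: 22.6
eef_pos: [649.1, -20.3, 56.8]
tool_rot: [-1.333, 0.985, -0.991]
ft_force: [0.2, -0.2, -0.3]
grip_width: 60.9
time: 23.0
eef_pos: [647.1, -20.1, 168.1]
tool_rot: [-1.336, 0.991, -0.986]
ft_force: [0.2, -0.6, -0.7]
grip_width: 61.8
time: 23.4
eef_pos: [484.9, -58.7, 215.1]
tool_rot: [-1.332, 0.98, -0.992]
ft_force: [0.4, 0.4, 0.3]
grip_width: 72.7
time: 23.9
eef_pos: [547.6, -277.2, 235.0]
tool_rot: [-1.332, 0.971, -0.994]
ft_force: [0.4, 0.1, -0.2]
grip_width: 72.6
```

View pics/g9.png

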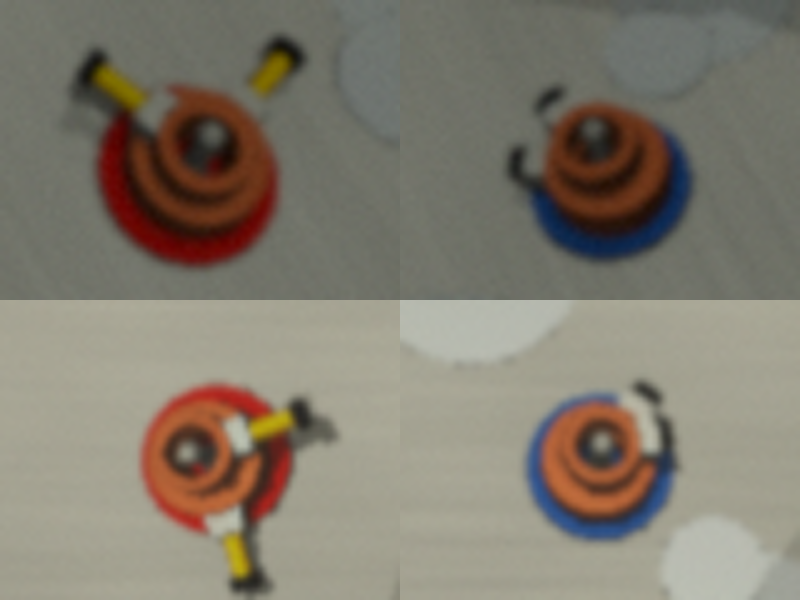

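View pics/t9.png

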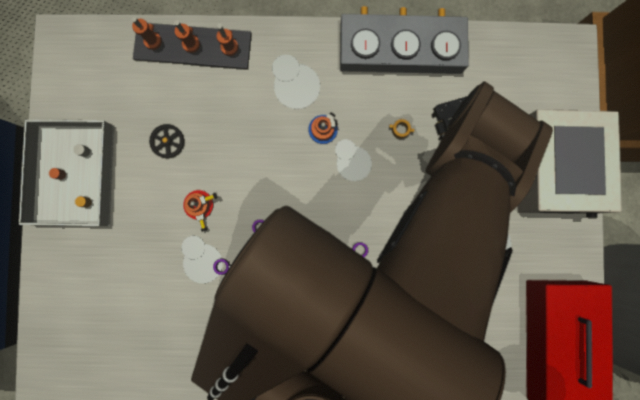

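Both stacks look right: two yellow stems on red, two pushed-in knobs on blue, and the peg tips show through the holes. Before handing in, I'll overlay the expected geometry as a check.

```bash
python3 - <<'E'
from ov import *
C=((38,6),(29,30),(20,50),(5,62))
it=[(449.4,294.7,C,0,0),(647.9,-19.8,C,0,0)]
overlay(it,"scene","pics/va.png",S=8,w=25); overlay(it,"top","pics/vb.png",S=8,w=25)
o=np.hstack([cv2.imread("pics/va.png"),cv2.imread("pics/vb.png")]);cv2.imwrite("pics/v.png",cv2.resize(o,(600,600)))
st()
E
```

```text
t 24.1 pos [ 547.159 -275.905  233.901] grip 72.8 F [ 0.248  0.045 -0.727]
R [[0.29720478309733833, 0.012944240181496647, 0.9547260149122301], [-0.954789552259954, -0.0030911635045406394, 0.29726647238365916], [0.006799102830572501, -0.9999114417558748, 0.01144031670835105]] j [-0.577  0.472  1.602  0.005  1.056 -0.881]
```

View pics/v.png

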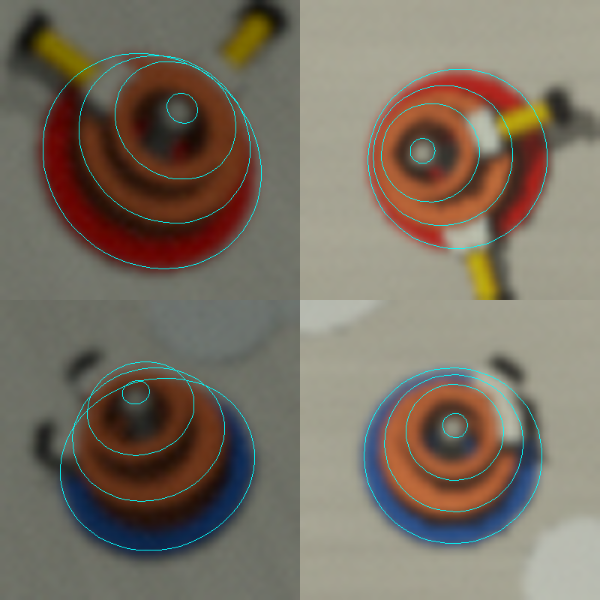

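The overlay fits the expected heights and centres to about 2 mm. On blue, the scene view is off by about a pixel, and the peg is off by the same amount. I'll hand it in.

```bash
python3 -c "
from rig import manip
print(manip.hand_in()); print(manip.state()['time'])"
```

```text
the job is handed in; nothing more can be done
None
the job is handed in; nothing more can be done
```

I sorted all four valves and handed the job in at about 24 s of the 112 s allowed. The hand-in gives no verdict.

- **Placement:** large_out then small_out went on the red peg, and large_in then small_in on the blue peg. The large valves sit on the feet, with the small ones flat on top.
- **Final check:** circles drawn at the expected heights (ring tops at 30 mm and 50 mm) matched both stacks in both cameras to about 2 mm. The exception was the blue stack in the scene view, which is about one pixel (2–3 mm) off, and its peg shows the same shift. That points to the camera calibration rather than the placement.
- **Bystanders and clearance:** the coupling and handwheel were unmoved in the last top picture, and the neck plug was hidden behind the arm there. It was where it started in the earlier pictures, and the arm never touched it. The gripper was open, at about 234 mm height and clear of everything. Wrist-force readings at the end of each move stayed under 5 N.
- **Detector disagreements:** the networks also reported three purple decoys as small_out, and large_out as large_in. I told them apart by colour and by whether a yellow stem showed.

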